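# Unload the ultrasonic cleaner: washed glass cups onto the drying pegs

## Robot

A 7-joint arm with a two-finger parallel gripper is mounted at the origin on the work surface. World frame = base frame: x ahead of the robot, y to its left, z up, the work surface at z = 0. Lengths are in m, angles in rad, forces in N, time in s.
With the tool pointing down it reaches from about 0.35 to 0.9 m from the base axis. Payload 8.1 kg.
Tool frame: the origin (TCP) lies between the finger pads; the fingertips stand 8 mm ahead of it and the grasp point (between the pads) lies 11 mm behind it (tips_ahead is the distance from the TCP to the fingertips, in m); y points along the fingers, z is the direction in which the jaws open and shut, and the axes are right-handed (so a half turn about y gives the same grasp; the last joint's range is limited). The gripper opens to 92 mm and grips with 3 to 60 N. Pads are 19 mm wide; open, the fingers measure 130 mm over their backs; the gripper's body (75 mm by 190 mm) begins 47 mm behind the grasp point.
Start: joints at [1.073, 0.434, 0.025, 1.573, -0.012, 1.134, -0.075], TCP at [0.24, -0.577, 0.207] pointing down, gripper open.
Joint ranges: [-2.62, 2.62], [-0.44, 2.09], [-1.27, 1.32], [0.08, 2.57], [-1.32, 4.46], [0.12, 2], [-2.74, 2.74]. Speed limits (rad/s): [2.22, 2.22, 3.01, 3.01, 3.14, 3.14, 3.14].

## Interface

Orientations are given as a unit quaternion [x, y, z, w].
In Python, from cell import * gives the robot as it stands.
- The arm moves only by the tool send_rows, never from a script. Its argument "deltas" is a list that holds one entry, the list of rows, each a list of 5 numbers: the shift along the world's x, y, z in mm, then the turn about the world's z in rad, then the closure, from -1 (fully open) to 1 (shut). A call has 1 to 12 rows; each row is the pose to reach, as a shift and turn from the pose commanded when the call began; what a row does not reach only later rows make up. A row lasts 1/10 s, in which the tool goes at most 50 mm and 8.59 degrees, less where a joint would pass 70% of its speed; a pose out of reach is approached as far as the arm can. A call with a gripper value outside its range is refused whole. The fingers move at their own pace and stop on an object; "grip_force" is the grip in N (left out, the last holds). Time passes only in rows, so rows that repeat a pose let the fingers close. It gives the time, the measured TCP pose, the force and the opening at its end, in the units of the state.
- state(): the state, without advancing time (a new reading comes with each control period).
- camera(name): name is "scene" or "top"; returns a dict with "img" (384x512x3 uint8, blue, green, red), "range_z" (384x512 float32, m along the optical axis (not along the pixel's ray), 0 where there is no reading), "mtx" (3x3 intrinsics, pixels), "world_from_camera" (4x4, takes a point from camera to world coordinates). Camera axes: x right, y up, looking along -z (the intrinsics and any distortion apply to the point x, -y, -z); pixel columns grow to the right and rows downward; lengths in m; the calibration is good to about 2 mm. A picture is of the moment at which its call begins.
- sign_off(): hands the job in, once; it reports no verdict.
Trained networks look in a picture, given as the dict that the camera call returned (one of the last four; its "shot" number tells which), for a name from the list of things; names that differ only in an ending like _2 or _b are one class to them, and where a whole thing is asked for, a point or a joint stands for the part that bears it (a point fixed in the world has none). Each returns a list of dicts, best first, with "score" (0 to 1); they miss things now and then, are a little off and sometimes report something else, mostly with a low value. They report only what shows in the picture. A call takes as long as a camera call. They do not tell look-alikes from the thing itself.
- trace(label, picture): "region" (384x512 bool, what is visible of it) and "centre" ([row, column] in pixels, amid what is visible of it).
The state is a dict: "clock": time; "joint_positions": joint angles; "dq": joint speeds; "tau": joint torques, N m; "eef_pos": TCP position; "eef_rot": TCP orientation; "force": force on the tool from outside, world axes, zero at the start; "wrist_torque": the same for the moment, N m; "finger_gap": finger opening in m.
Only numpy, scipy, OpenCV 4.12 (cv2) and the standard library are available. Lean on these libraries where they do the work, as an engineer would, in place of code of your own. Each camera call takes 0.05 s, during which the arm holds its last target.

## Task

Unload the ultrasonic cleaner: first put the amber jar that was left on its lid onto the middle of the white tile, then lift the lid off and lay it, handle up, on the cork mat. Turn every glass cup in the basket upside down onto a drying peg of its own so that it stands on its rim on the board, lowering it gently and never dropping it; when all are out, put the lid back on the cleaner, fully seated. Leave the glass of rods and the squeeze bottle where they are.

Things in the scene. Friction and masses are not known exactly. Their poses are not given: they have to be found in the camera images.
- cleaner: Fixed ultrasonic cleaner: open steel tank 166 (x) by 250 (y) by 160 mm high, opening 150 by 234 mm, control panel on its -x face. Origin: centre of its underside, on the bench; z up. In it, cups lie on pairs of 5 mm wire rods along x; pairs at y = -68, 0, 68 mm, rods 12 mm either side. A lying cup's axis is 154 mm above the bench; its top stands 14 mm above the rim.
- rim (a point): Centre of the cleaner's open top, at rim height (160 mm above the bench); axes as the cleaner's. The seated lid's origin lies here.
- lid: Loose blue lid of the cleaner, 162 (x) by 246 (y) mm, shell 24 mm high, about 0.25 kg. Origin: centre of its lower edge, which rests on the tank's rim; z up. Four tabs reach 8 mm below that edge and enter the tank with 4 mm play (so on a flat surface the origin is 8 mm up). Seated, it lines up with the cleaner (half a turn is also fine).
- lid_handle (a point): Grip point of the lid's black bar handle, 48 mm above the lid's origin. The bar runs along the lid's x axis, 84 mm long, 14 mm thick (y), from 41 to 57 mm above the origin, on two feet.
- jar: Squat amber jar with black screwed-on cap and white label, 52 mm in diameter, 60 mm high (cap 46 mm in diameter, the top 14 mm), about 0.16 kg. Origin at the centre of its underside, z up. It starts on top of the lid, beside the handle.
- tile: Fixed white ceramic tile 140 by 140 by 6 mm, the place of the jar. Origin at the centre of its underside, on the bench.
- mat: Fixed cork mat 160 (x) by 240 (y) by 4 mm, the place of the lid while the cleaner is open. Origin at the centre of its underside, on the bench.
- board: Fixed wooden drying board 90 (x) by 240 (y) mm on two end feet, its top face 55 mm above the bench, with three upright dowel pegs 80 mm apart along its y axis. Origin at the centre of its underside, on the bench; z up.
- peg1 (a point): Foot of drying peg 1, on the top face of the board (55 mm above the bench). The peg is 11 mm thick and stands 47.5 mm above this point, with a round end. Pegs 1, 2, 3 at y = -80, 0, +80 mm of the board.
- peg2 (a point): Foot of drying peg 2, on the top face of the board (55 mm above the bench). The peg is 11 mm thick and stands 47.5 mm above this point, with a round end. Pegs 1, 2, 3 at y = -80, 0, +80 mm of the board.
- peg3 (a point): Foot of drying peg 3, on the top face of the board (55 mm above the bench). The peg is 11 mm thick and stands 47.5 mm above this point, with a round end. Pegs 1, 2, 3 at y = -80, 0, +80 mm of the board.
- cup_red: Opaque red glass cup, a straight tube with a bottom: 40 mm outside, 34 mm inside diameter, 60 mm long, bottom 6 mm, 60 g. Origin: centre of its closed end (outside); z runs from there to the mouth. Starts lying in the basket along the cleaner's x axis, mouth towards the cleaner's -x (panel) side. Upside down on the board its origin is 60 mm above the board's top. May be absent.
- cup_turquoise: Opaque turquoise glass cup, a straight tube with a bottom: 40 mm outside, 34 mm inside diameter, 60 mm long, bottom 6 mm, 60 g. Origin: centre of its closed end (outside); z runs from there to the mouth. Starts lying in the basket along the cleaner's x axis, mouth towards the cleaner's -x (panel) side. Upside down on the board its origin is 60 mm above the board's top. May be absent.
- cup_ivory: Opaque ivory glass cup, a straight tube with a bottom: 40 mm outside, 34 mm inside diameter, 60 mm long, bottom 6 mm, 60 g. Origin: centre of its closed end (outside); z runs from there to the mouth. Starts lying in the basket along the cleaner's x axis, mouth towards the cleaner's -x (panel) side. Upside down on the board its origin is 60 mm above the board's top. May be absent.
- rod_glass: Bystander: glass tumbler 68 mm in diameter, 100 mm high, with coloured glass rods standing in it up to 200 mm. Origin at the centre of its underside.
- squeeze_bottle: Bystander: white squeeze bottle with a bent spout, 60 mm in diameter, 190 mm high. Origin at the centre of its underside.
Not all that is in view belongs to the job. What is shaped like the jar but blue is not meant. Of the things shaped like the tile, the white one is meant.

How it is judged:
On the way, in this order (a step that is already met when the one before it is completed fails the run):
1. the amber jar stands on the white tile, let go (horizontal distance between jar and tile below 0.045 m and height (world z) of jar below 0.012 m and angle between jar's own z axis and vertical below 0.1 rad and linear speed of jar below 0.02 m/s and contact force between the fingers and jar below 0.1 N), for 0.2 s.
2. the lid lies handle up on the cork mat, let go (horizontal distance between lid and mat below 0.06 m and height (world z) of lid below 0.02 m and angle between lid's own z axis and vertical below 0.1 rad and contact force between the fingers and lid below 0.1 N), for 0.2 s.
3. every glass cup stands upside down over a peg, rim on the board ((horizontal distance between cup_red and peg1 below 0.016 m or horizontal distance between cup_red and peg2 below 0.016 m or horizontal distance between cup_red and peg3 below 0.016 m) and angle between each of cup_red, cup_turquoise, cup_ivory's own z axis and vertical above 3 rad and z of cup_red in the frame of board between 0.109 and 0.12 m and linear speed of each of cup_red, cup_turquoise, cup_ivory below 0.02 m/s and (horizontal distance between cup_turquoise and peg1 below 0.016 m or horizontal distance between cup_turquoise and peg2 below 0.016 m or horizontal distance between cup_turquoise and peg3 below 0.016 m) and z of cup_turquoise in the frame of board between 0.109 and 0.12 m and (horizontal distance between cup_ivory and peg1 below 0.016 m or horizontal distance between cup_ivory and peg2 below 0.016 m or horizontal distance between cup_ivory and peg3 below 0.016 m) and z of cup_ivory in the frame of board between 0.109 and 0.12 m), for 0.2 s.
At the end, for the whole second after the job is handed in: Jar upright within 45 mm of the tile's centre; each cup present upside down with its rim on the board, within 16 mm of a peg's axis and 8 degrees of upright; lid seated on the cleaner: within 3 mm of the rim in height, 10 mm of centre, level within 1.7 degrees; all at rest (all of step 1 and all of step 3 and z of lid in the frame of rim between -0.004 and 0.003 m and horizontal distance between lid and rim below 0.01 m and angle between lid's own z axis and vertical below 0.03 rad and linear speed of lid below 0.02 m/s); the robot touches nothing.
It fails at once if a glass cup is dropped (falls free faster than 0.8 m/s) (linear speed of cup_red above 0.8 m/s and contact force between the fingers and cup_red below 0.05 N).
It fails at once if a glass cup is dropped (falls free faster than 0.8 m/s) (linear speed of cup_turquoise above 0.8 m/s and contact force between the fingers and cup_turquoise below 0.05 N).
It fails at once if a glass cup is dropped (falls free faster than 0.8 m/s) (linear speed of cup_ivory above 0.8 m/s and contact force between the fingers and cup_ivory below 0.05 N).
It fails at once if a bystander (glass of rods, squeeze bottle) is moved by more than 3 cm (distance of any of rod_glass, squeeze_bottle from where it was at the start of the episode above 0.03 m).
Of cup_red, cup_turquoise, cup_ivory only 2 to 3 are there at a start; the rules pass over those that are not, and their reading is None.
At some moment in a run one of jar, lid may be knocked a few centimetres aside while the robot is not near it.
It also fails if it takes over 210 s, if anything falls off the work surface, if the arm or the gripper's body presses on something with over 40 N, if the wrist force passes 120 N, or if a joint passes its speed limit or range.

## Working session

There is one attempt and no reset: what is moved stays moved. The work goes in short steps, Python scripts to look and compute and a tool call to move; the robot and the scene stay as the last step left them, time stands still between calls to the robot, and variables do not carry over. Pictures are saved under pics/ and viewed, and the job is handed in when it is done.

Besides the shell and the picture viewer there is one more tool, called after "Request:" by a JSON object that holds its "fn" and its "kwargs", one argument or row to a line. send_rows: Moves the arm, as the interface text tells. Its arguments: {"type":"object","properties":{"deltas":{"type":"array"},"grip_force":{"type":"number"}},"required":["deltas"]}

```bash
ls -la; mkdir -p pics; cat > h.py <<'E'
import numpy as np, cv2
from cell import *
def save(c,fn,s=1.5): cv2.imwrite('pics/'+fn, cv2.resize(c['img'],None,fx=s,fy=s) if s!=1 else c['img'])
def pts(c,rows,cols,z=None):
    K=c['mtx'];T=c['world_from_camera']
    rows=np.asarray(rows,float);cols=np.asarray(cols,float)
    if z is None: z=c['range_z'][rows.astype(int),cols.astype(int)]
    x=(cols-K[0,2])/K[0,0]*z; y=(rows-K[1,2])/K[1,1]*z
    P=np.stack([x,-y,-z,np.ones_like(z)],-1)
    return (P@T.T)[...,:3]
def cloud(c):
    r,cc=np.mgrid[0:384,0:512]
    return pts(c,r,cc,c['range_z'])
E
python3 - <<'E'
from h import *
s=state();print({k:np.round(v,3) for k,v in s.items()})
for n in ['scene','top']:
    c=camera(n);save(c,n+'0.png');print(n,c.keys(),c['mtx'],np.round(c['world_from_camera'],3),(c['range_z']>0).mean())
E
```

```text
total 12
drwxr-xr-x  3 agent agent 4096 Dec  7 08:50 .
drwxr-xr-x 23 root  root  4096 Dec  7 08:50 ..
drwxr-xr-x  2 agent agent 4096 Dec  7 08:50 pics
{'clock': np.float64(0.0), 'joint_positions': array([ 1.073,  0.435,  0.025,  1.574, -0.012,  1.134, -0.075]), 'dq': array([-0.001,  0.002,  0.001,  0.001, -0.   ,  0.   , -0.002]), 'tau': array([ 1.0000e-03, -6.6787e+01,  9.8500e-01, -3.1447e+01, -6.1000e-02,
        4.3000e-02,  0.0000e+00]), 'eef_pos': array([ 0.24 , -0.576,  0.206]), 'eef_rot': array([-0.139,  0.694, -0.693,  0.138]), 'force': array([-1.004, -1.032,  0.311]), 'wrist_torque': array([-0.001,  0.017, -0.018]), 'finger_gap': np.float64(0.092)}
scene dict_keys(['img', 'range_z', 'mtx', 'world_from_camera', 'shot']) [[416.88080638   0.         257.25390693]
 [  0.         416.88080638 188.56912751]
 [  0.           0.           1.        ]] [[-0.886 -0.284  0.366  0.939]
 [ 0.463 -0.569  0.68   0.763]
 [ 0.015  0.772  0.635  0.869]
 [ 0.     0.     0.     1.   ]] 0.9961802164713541
top dict_keys(['img', 'range_z', 'mtx', 'world_from_camera', 'shot']) [[378.48554134   0.         261.9507457 ]
 [  0.         378.48554134 191.34415238]
 [  0.           0.           1.        ]] [[-0.005  0.982 -0.188  0.343]
 [-1.    -0.004  0.003  0.006]
 [ 0.003  0.188  0.982  1.169]
 [ 0.     0.     0.     1.   ]] 0.9958394368489584
```

View pics/scene0.png

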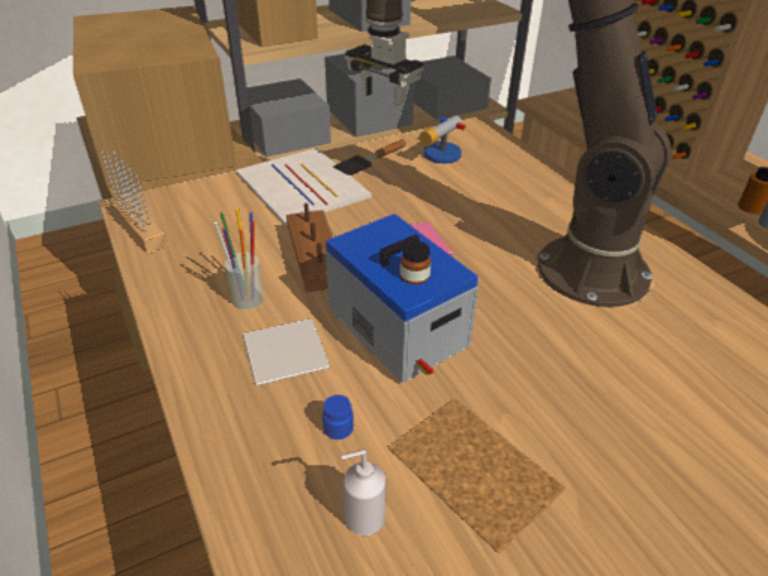

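View pics/top0.png

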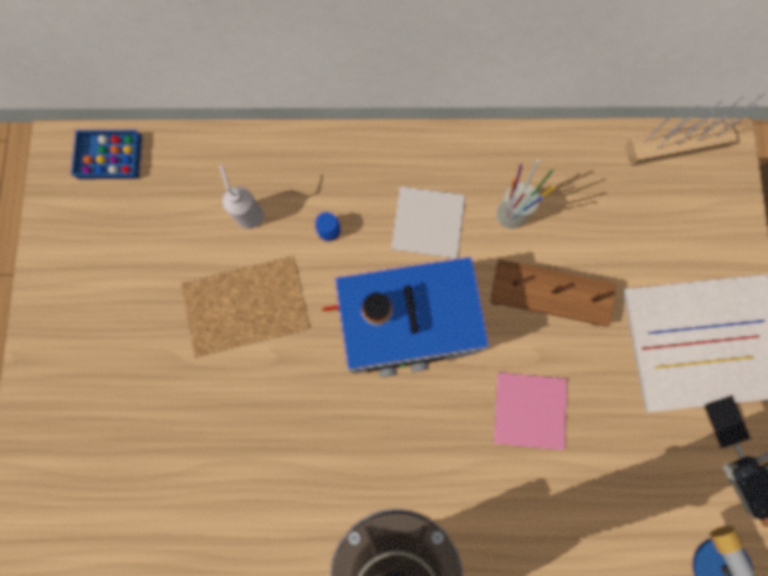

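The scene shows the amber jar on the lid at (415,262), with a blue look-alike at (338,417). The white tile is at (286,350). The pink square (430,238) and the paper with lines (303,185) are not the tile. In the top view the jar is at (377,308), white tile (428,222), pink (531,411), mat (246,306), board (556,293) and rod glass (512,207). Next I measure.

```bash
cat >> h.py <<'E'
def rect(P):
    r=cv2.minAreaRect((P[:,:2]*1000).astype(np.float32)); return [np.round(x,1) for x in r]
E
python3 - <<'E'
from h import *
for n in ['top','scene']:
    c=camera(n); W=cloud(c)
    cv2.imwrite('pics/crop_%s.png'%n, cv2.resize(c['img'][130:260,200:420] if n=='top' else c['img'][130:290,140:340],None,fx=3.5,fy=3.5))
    for l in ['jar','tile','mat','board','lid','lid_handle','cleaner','rod_glass','squeeze_bottle']:
        for d in trace(l,c)[:3]:
            m=d['region']&(c['range_z']>0); P=W[m]
            if len(P)<20: print(n,l,d['score'],len(P));continue
            z=P[:,2]; zt=np.percentile(z,90)
            Q=P[abs(z-zt)<0.008]
            print(n,l,round(d['score'],2),np.round(d['centre']),m.sum(),'med',np.round(np.median(P,0),3),'z10/90',np.round(np.percentile(z,[5,50,90,98]),3),'top',np.round(Q.mean(0),3),rect(Q), c['img'][d['region']].mean(0).round())
E
```

```text
top jar 0.77 [210. 248.] 339 med [0.484 0.032 0.245] z10/90 [0.214 0.245 0.247 0.248] top [0.489 0.033 0.245] [array([488.7,  32.3]), array([42.2, 42.3]), np.float64(43.7)] [51. 47. 53.]
top jar 0.76 [154. 218.] 265 med [0.681 0.138 0.059] z10/90 [0.006 0.059 0.063 0.065] top [0.689 0.139 0.061] [array([688.7, 139.3]), array([42.1, 40.5]), np.float64(54.8)] [141.  82.  56.]
top jar 0.37 [139. 162.] 510 med [0.712 0.3   0.103] z10/90 [0.02  0.103 0.128 0.135] top [0.721 0.308 0.129] [array([722.5, 309. ]), array([21.1, 23.9]), np.float64(6.9)] [129. 133. 143.]
top tile 0.92 [273. 353.] 2146 med [ 0.312 -0.27   0.007] z10/90 [0.004 0.007 0.01  0.012] top [ 0.312 -0.27   0.007] [array([ 313.8, -269.9]), array([140.7, 140. ]), np.float64(84.6)] [150. 127. 203.]
top tile 0.74 [151. 286.] 1827 med [ 0.707 -0.071  0.007] z10/90 [0.003 0.007 0.01  0.012] top [ 0.707 -0.071  0.007] [array([709. , -71.7]), array([139.5, 143.4]), np.float64(81.6)] [174. 183. 194.]
top mat 0.87 [204. 163.] 3796 med [0.528 0.313 0.005] z10/90 [0.002 0.005 0.008 0.01 ] top [0.529 0.313 0.005] [array([529.5, 313.1]
[... 3975 characters left out ...]
7  0.005] [array([707.7, -71.6]), array([146.7, 141. ]), np.float64(81.4)] [172. 185. 198.]
scene rod_glass 0.94 [178. 161.] 1104 med [ 0.729 -0.229  0.093] z10/90 [0.006 0.093 0.175 0.198] top [ 0.727 -0.25   0.175] [array([ 725.6, -248.7]), array([66.3, 68.5]), np.float64(4.6)] [107. 127. 146.]
scene rod_glass 0.65 [332. 240.] 1243 med [0.733 0.327 0.093] z10/90 [0.008 0.093 0.128 0.169] top [0.726 0.313 0.128] [array([725.5, 311. ]), array([22.7, 24.5]), np.float64(48.7)] [161. 167. 180.]
scene squeeze_bottle 0.79 [331. 238.] 1160 med [0.733 0.328 0.095] z10/90 [0.015 0.095 0.127 0.157] top [0.726 0.314 0.128] [array([725.9, 311.2]), array([21.5, 24.7]), np.float64(40.6)] [164. 169. 181.]
```

```bash
python3 -c "
import cell;print([n for n in dir(cell) if n[0]!='_'])"
```

```text
['IKError', 'camera', 'sign_off', 'state', 'tips_ahead', 'trace']
```

View pics/crop_top.png

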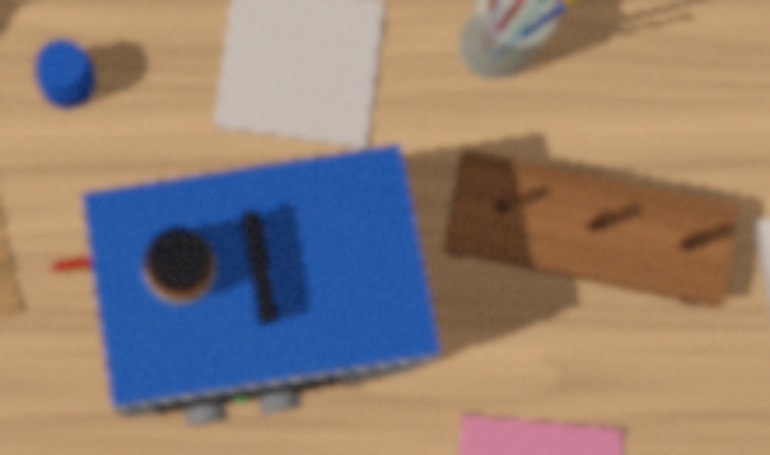

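View pics/crop_scene.png

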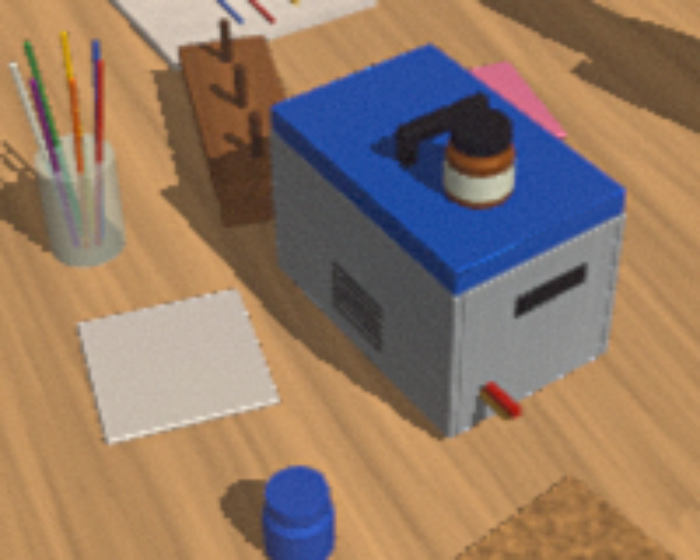

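```bash
python3 - <<'E'
from h import *
from scipy.spatial.transform import Rotation as R
s=state();print(np.round(R.from_quat(s['eef_rot']).as_matrix(),3), tips_ahead)
m=R.from_quat(s['eef_rot']).as_matrix();print('jaw dir deg',np.degrees(np.arctan2(m[1,2],m[0,2])))
# handle & pegs from depth
for n in ['top','scene']:
    c=camera(n);W=cloud(c);v=c['range_z']>0
    m=v&(abs(W[...,0]-.489)<.07)&(abs(W[...,1]+.03)<.03)&(W[...,2]>.2)&(W[...,2]<.235)
    print(n,'handle',rect(W[m]),np.percentile(W[m][:,2],[5,50,95]).round(3))
    for p in [(562.5,-237.6),(545.7,-315.8),(528.9,-394)]:
        m=v&(np.hypot(W[...,0]-p[0]/1000,W[...,1]-p[1]/1000)<.03)&(W[...,2]>.075)&(W[...,2]<.12)
        print(n,'peg',m.sum(),W[m].mean(0).round(4),W[m][:,2].max().round(3))
E
```

```text
[[-0.923  0.     0.385]
 [-0.385 -0.    -0.923]
 [ 0.    -1.     0.   ]] 0.008
jaw dir deg -67.38461373590229
top handle [array([488.7, -26.2]), array([82.8, 14. ]), np.float64(8.9)] [0.213 0.218 0.221]
top peg 19 [ 0.5615 -0.2364  0.0947] 0.104
top peg 22 [ 0.545  -0.3143  0.0957] 0.107
top peg 26 [ 0.528  -0.3926  0.094 ] 0.107
scene handle [array([490.3, -24. ]), array([82.8, 14.7]), np.float64(9.2)] [0.204 0.214 0.217]
scene peg 27 [ 0.5635 -0.2346  0.0894] 0.102
scene peg 24 [ 0.5465 -0.314   0.0889] 0.101
scene peg 22 [ 0.5294 -0.3927  0.0878] 0.098
```

Request:
{"fn": "send_rows", "kwargs": {
  "deltas": [
    [[0, 0, 50, 0, -1], [0, 0, 100, 0.1, -1], [250, 610, 130, 1.333, -1], [250, 610, 130, 1.333, -1], [250, 610, 130, 1.333, -1], [250, 610, 130, 1.333, -1], [250, 610, 130, 1.333, -1], [250, 610, 130, 1.333, -1], [250, 610, 130, 1.333, -1], [250, 610, 130, 1.333, -1], [250, 610, 130, 1.333, -1], [250, 610, 130, 1.333, -1]]
  ],
  "grip_force": 15
}}

```text
clock: 2.4
eef_pos: [0.4301, -0.1129, 0.3303]
eef_rot: [-0.538, 0.459, -0.459, 0.538]
force: [1.7, -1.2, -0.7]
finger_gap: 0.0917
```

Request:
{"fn": "send_rows", "kwargs": {
  "deltas": [
    [[60, 146, 0, 0, -1], [60, 146, 0, 0, -1], [60, 146, 0, 0, -1], [60, 146, 0, 0, -1], [60, 146, 0, 0, -1]]
  ]
}}

```text
clock: 2.9
eef_pos: [0.4899, 0.033, 0.3298]
eef_rot: [-0.538, 0.458, -0.458, 0.539]
force: [0.8, -0.6, 1.2]
finger_gap: 0.0913
```

```bash
cat >> h.py <<'E'
from scipy.spatial.transform import Rotation as R
def st():
    s=state();m=R.from_quat(s['eef_rot']).as_matrix()
    print(round(float(s['clock']),2),'tcp',np.round(s['eef_pos']*1000,1),'jaw',np.degrees(np.arctan2(m[1,2],m[0,2])).round(1),'down',m[:,1].round(3),'F',np.round(s['force'],1),'gap',round(float(s['finger_gap'])*1000,1),'q',np.round(s['joint_positions'],2))
E
python3 -c "
from h import *
st()"
```

```text
2.9 tcp [489.9  33.  329.8] jaw 9.2 down [-0.     0.001 -1.   ] F [ 0.8 -0.6  1.2] gap 91.3 q [ 0.35  0.19 -0.63  1.65  0.11  1.34 -0.13]
```

Request:
{"fn": "send_rows", "kwargs": {
  "deltas": [
    [[0, 0, -50, 0, -1], [0, 0, -90, 0, -1], [0, 0, -121, 0, -1], [0, 0, -121, 0, -1], [0, 0, -121, 0, 1], [0, 0, -121, 0, 1], [0, 0, -121, 0, 1], [0, 0, -121, 0, 1], [0, 0, -121, 0, 1], [0, 0, -121, 0, 1]]
  ],
  "grip_force": 15
}}

```text
clock: 3.9
eef_pos: [0.4899, 0.0313, 0.2092]
eef_rot: [-0.538, 0.459, -0.459, 0.538]
force: [0.1, -0.3, -0.1]
finger_gap: 0.0482
```

```bash
python3 -c "
from h import *
st();c=camera('scene');save(c,'g1.png')"
```

```text
3.9 tcp [489.9  31.3 209.2] jaw 9.0 down [ 0.001 -0.    -1.   ] F [ 0.1 -0.3 -0.1] gap 48.2 q [ 0.33  0.28 -0.62  1.85  0.18  1.07 -0.2 ]
```

View pics/g1.png

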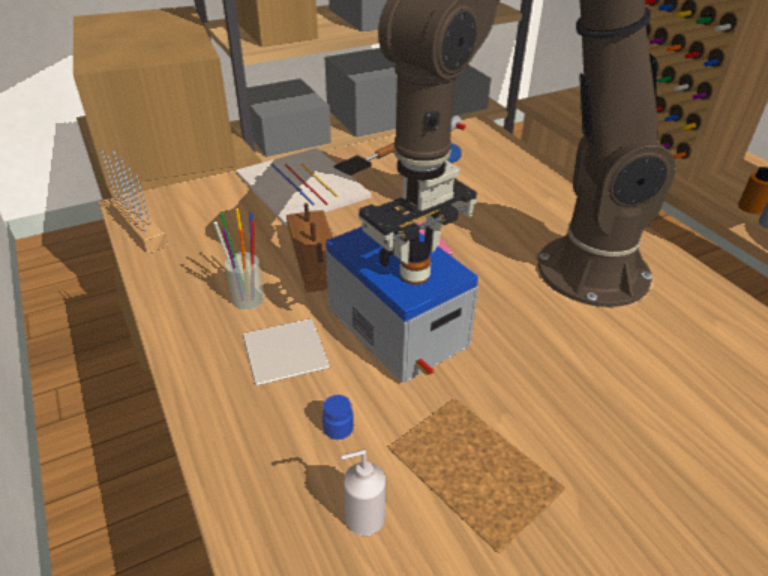

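Request:
{"fn": "send_rows", "kwargs": {
  "deltas": [
    [[0, 0, 0, 0, 1], [0, 0, 0, 0, 1], [0, 0, 30, 0, 1], [0, 0, 60, 0, 1], [0, 0, 80, 0, 1], [0, 0, 80, 0, 1]]
  ]
}}

```text
clock: 4.55
eef_pos: [0.4909, 0.0317, 0.2911]
eef_rot: [-0.537, 0.458, -0.46, 0.539]
force: [0.2, -1.0, -2.5]
finger_gap: 0.0455
```

```bash
python3 -c "
from h import *
st();c=camera('scene');cv2.imwrite('pics/g2.png',cv2.resize(c['img'][100:240,200:380],None,fx=4,fy=4))"
```

```text
4.55 tcp [490.9  31.7 291.1] jaw 9.0 down [ 0.004  0.    -1.   ] F [ 0.2 -1.  -2.5] gap 45.5 q [ 0.35  0.21 -0.63  1.72  0.13  1.25 -0.15]
```

View pics/g2.png

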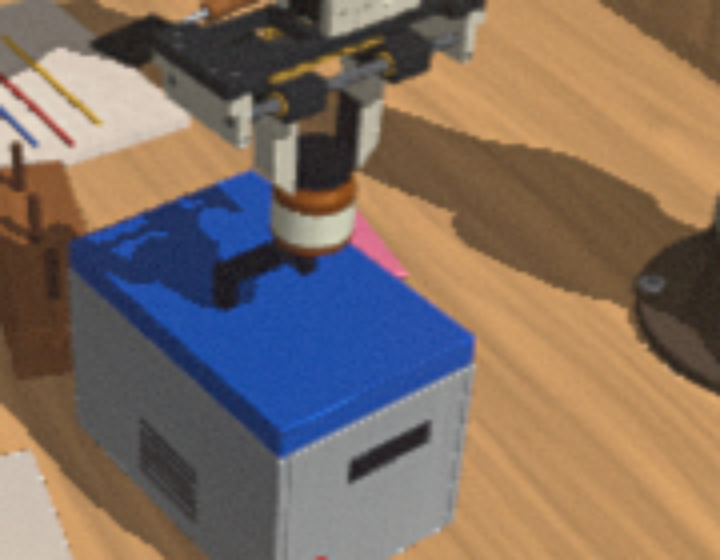

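```bash
python3 -c "
from h import *
c=camera('scene');W=cloud(c);h=cv2.cvtColor(c['img'],cv2.COLOR_BGR2HSV)
print(c['img'][147:166:2,281])
print(W[140:170,281].round(3))
for d in trace('jar',c)[:2]:
  P=W[d['region']]; print(d['centre'],np.percentile(P,[2,10,50,90,98],axis=0).round(3))
"
```

```text
[[ 37  33  45]
 [ 41  99 163]
 [ 32  83 144]
 [ 24  56 104]
 [173 197 197]
 [171 195 196]
 [176 196 195]
 [182 205 200]
 [ 44  58 112]
 [172  79  31]]
[[ 0.489  0.042  0.323]
 [ 0.493  0.048  0.325]
 [ 0.495  0.051  0.324]
 [ 0.496  0.053  0.323]
 [ 0.496  0.054  0.32 ]
 [ 0.496  0.054  0.318]
 [ 0.496  0.055  0.315]
 [ 0.496  0.054  0.312]
 [ 0.494  0.052  0.307]
 [ 0.496  0.054  0.306]
 [ 0.495  0.053  0.302]
 [ 0.498  0.058  0.303]
 [ 0.496  0.056  0.299]
 [ 0.495  0.055  0.295]
 [ 0.497  0.058  0.294]
 [ 0.496  0.057  0.291]
 [ 0.496  0.058  0.288]
 [ 0.498  0.06   0.288]
 [ 0.496  0.058  0.282]
 [ 0.497  0.06   0.281]
 [ 0.497  0.06   0.278]
 [ 0.497  0.06   0.275]
 [ 0.496  0.059  0.271]
 [ 0.495  0.057  0.266]
 [ 0.436 -0.037  0.183]
 [ 0.439 -0.031  0.184]
 [ 0.439 -0.03   0.182]
 [ 0.443 -0.024  0.184]
 [ 0.445 -0.021  0.183]
 [ 0.447 -0.017  0.183]]
[279.6, 224.1] [[0.671 0.123 0.001]
 [0.677 0.132 0.011]
 [0.696 0.154 0.045]
 [0.713 0.164 0.06 ]
 [0.717 0.166 0.061]]
[151.8, 276.8] [[0.469 0.018 0.267]
 [0.478 0.032 0.273]
 [0.497 0.051 0.3  ]
 [0.514 0.058 0.324]
 [0.516 0.06  0.325]]
```

Request:
{"fn": "send_rows", "kwargs": {
  "deltas": [
    [[220, -104, 0, -0.15, 1], [220, -104, 0, -0.15, 1], [220, -104, 0, -0.15, 1], [220, -104, 0, -0.15, 1], [220, -104, 0, -0.15, 1], [220, -104, -50, -0.15, 1], [220, -104, -100, -0.15, 1], [220, -104, -150, -0.15, 1], [220, -104, -200, -0.15, 1], [220, -104, -235, -0.15, 1], [220, -104, -245, -0.15, 1], [220, -104, -245, -0.15, 1]]
  ]
}}

```text
clock: 5.9
eef_pos: [0.7081, -0.0726, 0.0414]
eef_rot: [0.503, -0.499, 0.497, -0.501]
force: [-0.5, -0.8, -0.6]
finger_gap: 0.0453
```

```bash
python3 -c "
from h import *
st();c=camera('scene');W=cloud(c)
for d in trace('jar',c)[:3]:
  P=W[d['region']]; print(d['centre'],np.percentile(P,[2,10,50,90,98],axis=0).round(3).tolist())
cv2.imwrite('pics/g3.png',cv2.resize(c['img'][150:300,120:320],None,fx=3.5,fy=3.5))"
```

```text
5.9 tcp [708.1 -72.6  41.4] jaw 0.4 down [-0.004  0.    -1.   ] F [-0.5 -0.8 -0.6] gap 45.3 q [ 0.29  0.77 -0.46  1.46  0.38  1.   -0.25]
[277.3, 221.8] [[0.672, 0.119, -0.0], [0.677, 0.129, 0.009], [0.697, 0.153, 0.043], [0.714, 0.164, 0.06], [0.717, 0.167, 0.062]]
[223.8, 186.9] [[0.687, -0.088, 0.021], [0.692, -0.077, 0.029], [0.711, -0.055, 0.058], [0.728, -0.046, 0.076], [0.733, -0.044, 0.078]]
[318.4, 318.8] [[0.442, 0.2, 0.0], [0.466, 0.226, 0.001], [0.534, 0.327, 0.003], [0.595, 0.411, 0.005], [0.619, 0.433, 0.007]]
```

View pics/g3.png

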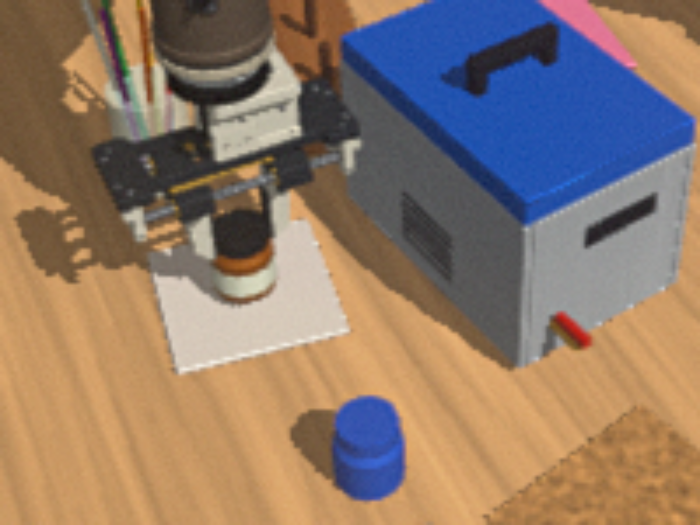

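Request:
{"fn": "send_rows", "kwargs": {
  "deltas": [
    [[0, 0, -5, 0, 1], [0, 0, -9, 0, 1], [0, 0, -10, 0, 1], [0, 0, -10, 0, 1]]
  ]
}}

```text
clock: 6.4
eef_pos: [0.7098, -0.0728, 0.0341]
eef_rot: [-0.502, 0.498, -0.498, 0.502]
force: [1.0, -0.2, -1.5]
finger_gap: 0.046
```

Request:
{"fn": "send_rows", "kwargs": {
  "deltas": [
    [[0, 0, -2, 0, 1], [0, 0, -3, 0, 1], [0, 0, -3, 0, 1]]
  ]
}}

```text
clock: 6.7
eef_pos: [0.71, -0.0728, 0.0312]
eef_rot: [-0.502, 0.498, -0.498, 0.502]
force: [-1.5, 0.2, 1.6]
finger_gap: 0.0454
```

Request:
{"fn": "send_rows", "kwargs": {
  "deltas": [
    [[0, 0, 0, 0, -1], [0, 0, 0, 0, -1], [0, 0, 0, 0, -1], [0, 0, 0, 0, -1], [0, 0, 50, 0, -1], [0, 0, 100, 0, -1], [0, 0, 150, 0, -1], [0, 0, 200, 0, -1], [0, 0, 250, 0, -1], [0, 0, 300, 0, -1], [0, 0, 300, 0, -1]]
  ]
}}

```text
clock: 7.8
eef_pos: [0.7123, -0.072, 0.3397]
eef_rot: [-0.498, 0.495, -0.501, 0.505]
force: [0.6, 0.2, 1.0]
finger_gap: 0.0917
```

```bash
python3 -c "
from h import *
st()
for n in ['top','scene']:
  c=camera(n);W=cloud(c);save(c,n+'4.png')
  for l in ['jar','lid']:
   for d in trace(l,c)[:3]:
    P=W[d['region']];z=P[:,2];Q=P[abs(z-np.percentile(z,90))<.008]; print(n,l,np.round(d['centre']),np.round(np.percentile(z,[5,90]),3),rect(Q))
"
```

```text
7.8 tcp [712.3 -72.  339.7] jaw 0.4 down [ 0.012  0.001 -1.   ] F [0.6 0.2 1. ] gap 91.7 q [ 0.28  0.58 -0.5   1.06  0.27  1.55 -0.14]
top jar [152. 220.] [0.011 0.063] [array([689.1, 139. ]), array([41.5, 42.8]), np.float64(51.6)]
top jar [147. 286.] [0.015 0.069] [array([709.3, -70.8]), array([43.8, 43.8]), np.float64(44.9)]
top lid [210. 272.] [0.182 0.188] [array([489.2, -25.8]), array([162.7, 245.4]), np.float64(8.7)]
scene jar [278. 224.] [0.006 0.06 ] [array([691.1, 141.1]), array([45. , 43.6]), np.float64(26.5)]
scene jar [227. 184.] [0.013 0.066] [array([710.6, -68. ]), array([44.3, 43.8]), np.float64(54.0)]
scene lid [175. 268.] [0.164 0.185] [array([488.9, -25.7]), array([166.2, 251.2]), np.float64(8.5)]
```

View pics/scene4.png

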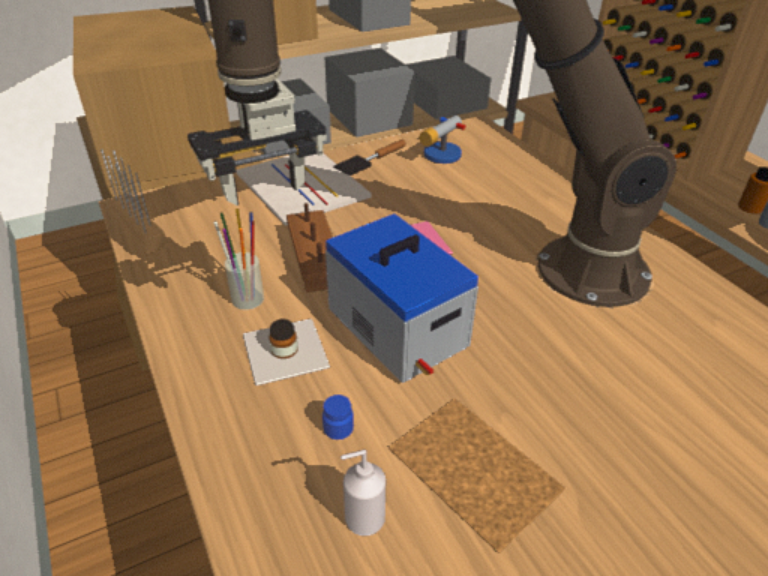

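The jar stands upright at (284,338), on the middle of the white tile, and the lid hasn't moved. Next is the lid handle.

Request:
{"fn": "send_rows", "kwargs": {
  "deltas": [
    [[-224, 46, 0, -1.424, -1], [-224, 46, 0, -1.424, -1], [-224, 46, 0, -1.424, -1], [-224, 46, 0, -1.424, -1], [-224, 46, 0, -1.424, -1], [-224, 46, 0, -1.424, -1], [-224, 46, 0, -1.424, -1], [-224, 46, 0, -1.424, -1], [-224, 46, 0, -1.424, -1], [-224, 46, 0, -1.424, -1], [-224, 46, -40, -1.424, -0.2]]
  ]
}}

```text
clock: 9.2
eef_pos: [0.4883, -0.0265, 0.2935]
eef_rot: [0.051, -0.705, 0.705, -0.056]
force: [0.8, -0.1, 0.0]
finger_gap: 0.0874
```

```bash
python3 -c "
from h import *
st()"
```

```text
9.2 tcp [488.3 -26.5 293.5] jaw -81.4 down [ 0.007 -0.    -1.   ] F [ 0.8 -0.1  0. ] gap 87.4 q [ 0.27  0.17 -0.38  1.74  0.07  1.24 -1.55]
```

Request:
{"fn": "send_rows", "kwargs": {
  "deltas": [
    [[1, 1, -50, 0, -0.2], [1, 1, -90, 0, -0.2], [1, 1, -94, 0, -0.2], [1, 1, -94, 0, 1], [1, 1, -94, 0, 1], [1, 1, -94, 0, 1], [1, 1, -94, 0, 1], [1, 1, -94, 0, 1], [1, 1, -94, 0, 1], [1, 1, -94, 0, 1]]
  ],
  "grip_force": 40
}}

```text
clock: 10.2
eef_pos: [0.4873, -0.0259, 0.1977]
eef_rot: [0.054, -0.705, 0.705, -0.055]
force: [-1.4, -0.3, 9.6]
finger_gap: 0.0084
```

```bash
python3 -c "
from h import *
st()"
```

```text
10.2 tcp [487.3 -25.9 197.7] jaw -81.2 down [ 0.001 -0.    -1.   ] F [-1.4 -0.3  9.6] gap 8.4 q [ 0.26  0.25 -0.38  1.89  0.11  1.02 -1.59]
```

Request:
{"fn": "send_rows", "kwargs": {
  "deltas": [
    [[0, 0, 5, 0, 1], [0, 0, 15, 0, 1], [0, 0, 30, 0, 1], [0, 0, 60, 0, 1], [0, 0, 90, 0, 1], [0, 0, 90, 0, 1]]
  ]
}}

```text
clock: 10.8
eef_pos: [0.4889, -0.0253, 0.2913]
eef_rot: [0.052, -0.705, 0.705, -0.057]
force: [1.6, -0.2, -0.9]
finger_gap: 0.0002
```

```bash
python3 -c "
from h import *
st()
for n in ['scene','top']:
  c=camera(n);save(c,n+'5.png')"
```

```text
10.8 tcp [488.9 -25.3 291.3] jaw -81.2 down [ 0.007 -0.    -1.   ] F [ 1.6 -0.2 -0.9] gap 0.2 q [ 0.27  0.17 -0.38  1.74  0.07  1.23 -1.55]
```

View pics/scene5.png

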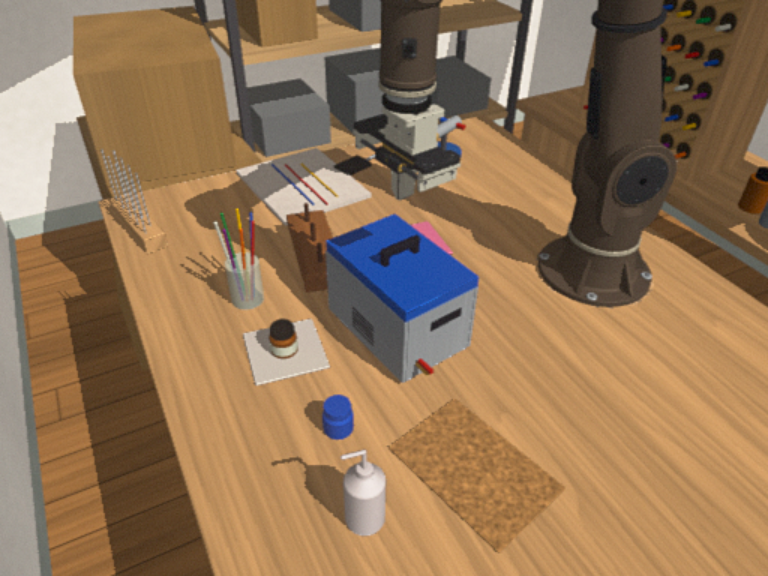

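```bash
python3 -c "
from h import *
for n in ['scene','top']:
  c=camera(n);W=cloud(c)
  m=(abs(W[...,0]-.489)<.1)&(abs(W[...,1]+.025)<.1)&(W[...,2]>.235)&(W[...,2]<.4)
  P=W[m]; print(n,m.sum(),np.percentile(P[:,2],[0,1,2,5,10,30]).round(3))
  Q=P[P[:,2]<.32]; print(len(Q),np.percentile(Q,[0,5,50,95,100],axis=0).round(3).tolist())
c=camera('scene');cv2.imwrite('pics/g6.png',cv2.resize(c['img'][60:200,200:360],None,fx=4,fy=4))"
```

```text
scene 915 [0.306 0.313 0.316 0.323 0.332 0.376]
31 [[0.477, -0.035, 0.306], [0.478, -0.032, 0.307], [0.496, -0.021, 0.315], [0.499, -0.01, 0.319], [0.5, -0.009, 0.32]]
top 40 [0.382 0.384 0.386 0.387 0.388 0.389]Traceback (most recent call last):
  File "<string>", line 7, in <module>
    Q=P[P[:,2]<.32]; print(len(Q),np.percentile(Q,[0,5,50,95,100],axis=0).round(3).tolist())
                                  ~~~~~~~~~~~~~^^^^^^^^^^^^^^^^^^^^^^^^^^
    return _quantile_unchecked(
        a, q, axis, out, overwrite_input, method, keepdims, weights)
    return _ureduce(a,
                    func=_quantile_ureduce_func,
    ...<5 lines>...
                    overwrite_input=overwrite_input,
                    method=method)
    r = func(a, **kwargs)
    result = _quantile(arr,
                       quantiles=q,
    ...<2 lines>...
                       out=out,
                       weights=wgt)
    slices_having_nans = np.isnan(arr[-1, ...])
                                  ~~~^^^^^^^^^
IndexError: index -1 is out of bounds for axis 0 with size 0
```

The measured fingertips are at z≈0.306 while TCP z reads 0.291. So the real tips sit about 23 mm higher than the text says, and the fingers only pinched the top of the bar. That also explains the jar being gripped by its cap. I'll correct for the offset and try again.

Request:
{"fn": "send_rows", "kwargs": {
  "deltas": [
    [[0, 0, 0, 0, -0.2], [0, 0, 0, 0, -0.2], [0, 0, 0, 0, -0.2], [0, 0, -40, 0, -0.2], [0, 0, -80, 0, -0.2], [0, 0, -105, 0, -0.2], [0, 0, -113, 0, -0.2], [0, 0, -113, 0, -0.2]]
  ]
}}

```text
clock: 11.8
eef_pos: [0.4863, -0.0258, 0.1732]
eef_rot: [-0.055, 0.705, -0.705, 0.054]
force: [0.2, -0.3, 0.6]
finger_gap: 0.0544
```

```bash
python3 -c "
from h import *
st();c=camera('scene');cv2.imwrite('pics/g6.png',cv2.resize(c['img'][100:240,200:360],None,fx=4,fy=4))
W=cloud(c)
m=(abs(W[...,0]-.489)<.03)&(abs(W[...,1]+.025)<.1)&(W[...,2]>.188)&(W[...,2]<.26)
"
```

```text
11.8 tcp [486.3 -25.8 173.2] jaw -81.2 down [-0.002  0.    -1.   ] F [ 0.2 -0.3  0.6] gap 54.4 q [ 0.25  0.28 -0.38  1.92  0.12  0.97 -1.6 ]
```

View pics/g6.png

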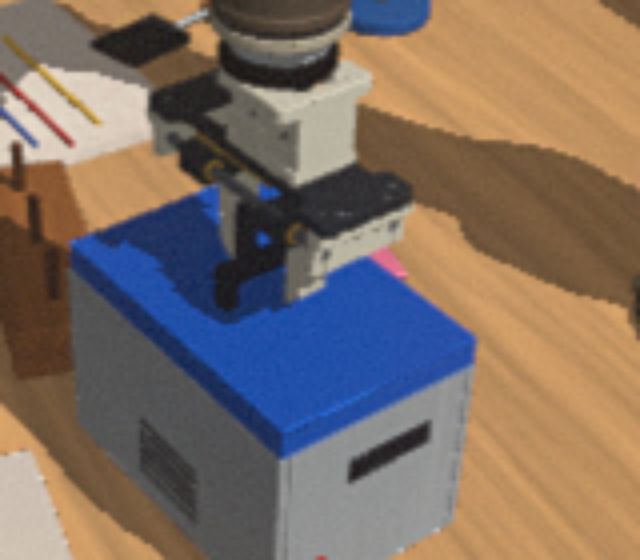

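Both fingers now straddle the handle, with their tips almost on the lid. I'll close.

Request:
{"fn": "send_rows", "kwargs": {
  "deltas": [
    [[2, 0, 3, 0, 1], [2, 0, 3, 0, 1], [2, 0, 3, 0, 1], [2, 0, 3, 0, 1], [2, 0, 3, 0, 1], [2, 0, 3, 0, 1], [2, 0, 3, 0, 1]]
  ],
  "grip_force": 40
}}

```text
clock: 12.55
eef_pos: [0.4888, -0.0258, 0.177]
eef_rot: [0.054, -0.705, 0.705, -0.054]
force: [-1.1, -0.1, 1.6]
finger_gap: 0.0136
```

Request:
{"fn": "send_rows", "kwargs": {
  "deltas": [
    [[0, 0, 5, 0, 1], [0, 0, 15, 0, 1], [0, 0, 30, 0, 1], [0, 0, 60, 0, 1], [0, 0, 90, 0, 1], [0, 0, 90, 0, 1]]
  ]
}}

```text
clock: 13.15
eef_pos: [0.491, -0.0254, 0.2713]
eef_rot: [0.052, -0.705, 0.705, -0.057]
force: [0.4, -0.5, -3.1]
finger_gap: 0.0135
```

```bash
python3 -c "
from h import *
st();c=camera('scene');save(c,'scene7.png');save(camera('top'),'top7.png')
"
```

```text
13.15 tcp [491.  -25.4 271.3] jaw -81.2 down [ 0.007 -0.    -1.   ] F [ 0.4 -0.5 -3.1] gap 13.5 q [ 0.27  0.19 -0.38  1.77  0.08  1.19 -1.55]
```

View pics/scene7.png

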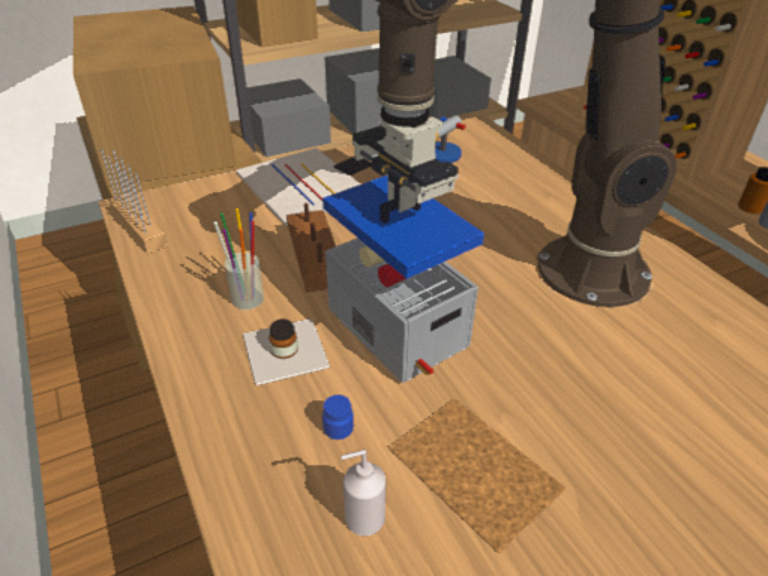

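Request:
{"fn": "send_rows", "kwargs": {
  "deltas": [
    [[38, 338, 0, 0.087, 1], [38, 338, 0, 0.087, 1], [38, 338, 0, 0.087, 1], [38, 338, 0, 0.087, 1], [38, 338, 0, 0.087, 1], [38, 338, 0, 0.087, 1], [38, 338, 0, 0.087, 1], [38, 338, -40, 0.087, 1], [38, 338, -80, 0.087, 1], [38, 338, -120, 0.087, 1], [38, 338, -160, 0.087, 1], [38, 338, -200, 0.087, 1]]
  ]
}}

```text
clock: 14.45
eef_pos: [0.5256, 0.3114, 0.0639]
eef_rot: [0.086, -0.702, 0.702, -0.084]
force: [0.2, -1.2, -2.3]
finger_gap: 0.0135
```

```bash
python3 -c "
from h import *
st();c=camera('scene');save(c,'scene8.png');
W=cloud(c)
for d in trace('lid',c)[:1]:
    P=W[d['region']];P=P[P[:,2]<.12];z=P[:,2];print(rect(P[abs(z-np.median(z))<.008]),np.median(z))
"
```

```text
14.45 tcp [525.6 311.4  63.9] jaw -76.2 down [-0.002 -0.001 -1.   ] F [ 0.2 -1.2 -2.3] gap 13.5 q [-0.31  0.61 -0.46  1.73  0.33  0.88 -2.24]
[array([526.9, 312.9]), array([164.3, 247.4]), np.float64(13.9)] 0.06996755325162435
```

View pics/scene8.png

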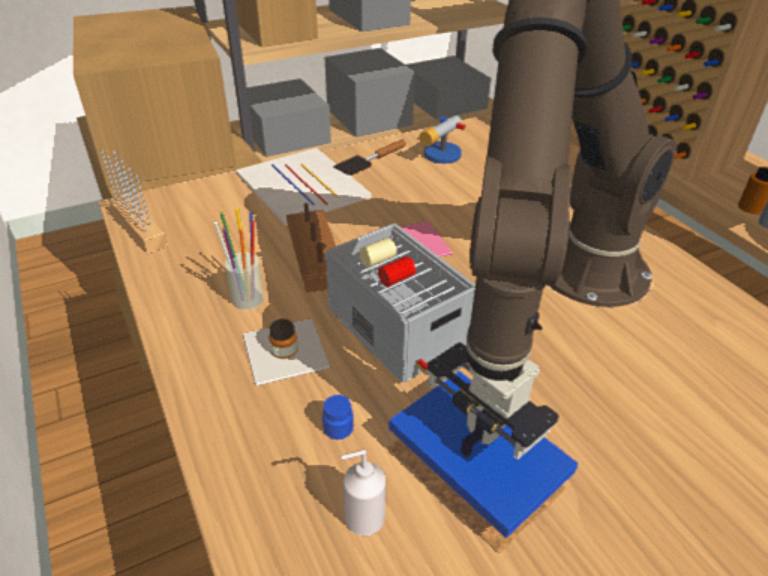

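Request:
{"fn": "send_rows", "kwargs": {
  "deltas": [
    [[2, 0, -15, 0, 1], [2, 0, -26, 0, 1], [2, 0, -31, 0, 1], [2, 0, -33, 0, 1], [2, 0, -33, 0, 1]]
  ]
}}

```text
clock: 15.05
eef_pos: [0.5291, 0.3124, 0.0344]
eef_rot: [-0.085, 0.702, -0.702, 0.085]
force: [-0.2, -0.9, -2.7]
finger_gap: 0.0135
```

Request:
{"fn": "send_rows", "kwargs": {
  "deltas": [
    [[0, 0, -3, 0, 1], [0, 0, -5, 0, 1], [0, 0, -5, 0, 1]]
  ]
}}

```text
clock: 15.35
eef_pos: [0.529, 0.3123, 0.0291]
eef_rot: [-0.085, 0.702, -0.702, 0.085]
force: [0.0, 0.3, -3.1]
finger_gap: 0.0139
```

Request:
{"fn": "send_rows", "kwargs": {
  "deltas": [
    [[0, 0, -1, 0, 1], [0, 0, -2, 0, 1], [0, 0, -2, 0, 1]]
  ]
}}

```text
clock: 15.65
eef_pos: [0.529, 0.3123, 0.029]
eef_rot: [0.084, -0.702, 0.702, -0.085]
force: [-5.3, -4.7, 19.0]
finger_gap: 0.0139
```

Request:
{"fn": "send_rows", "kwargs": {
  "deltas": [
    [[0, 0, 2, 0, 0.3], [0, 0, 2, 0, 0.3], [0, 0, 2, 0, 0.3], [0, 0, 40, 0, 0.0], [0, 0, 90, 0, 0.0], [0, 0, 140, 0, 0], [0, 0, 190, 0, 0], [0, 0, 240, 0, 0], [0, 0, 280, 0, 0], [0, 0, 280, 0, 0]]
  ]
}}

```text
clock: 16.65
eef_pos: [0.5306, 0.3143, 0.3132]
eef_rot: [-0.082, 0.704, -0.7, 0.088]
force: [0.1, 0.4, -0.8]
finger_gap: 0.046
```

```bash
python3 -c "
from h import *
st()
for n in ['top','scene']:
  c=camera(n);W=cloud(c);save(c,n+'9.png')
  cv2.imwrite('pics/c9%s.png'%n,cv2.resize(c['img'][150:260,210:420] if n=='top' else c['img'][130:260,200:330],None,fx=3.6 if n=='top' else 4.5,fy=3.6 if n=='top' else 4.5))
  for l in ['lid','cup_red','cup_ivory','cup_turquoise','cleaner']:
   for d in trace(l,c)[:3]:
    P=W[d['region']];z=P[:,2];Q=P[abs(z-np.percentile(z,90))<.015]; print(n,l,round(d['score'],2),np.round(d['centre']),np.round(np.percentile(z,[5,50,90]),3),rect(Q),c['img'][d['region']].mean(0).round())
"
```

```text
16.65 tcp [530.6 314.3 313.2] jaw -76.2 down [ 0.008  0.006 -1.   ] F [ 0.1  0.4 -0.8] gap 46.0 q [-0.27  0.4  -0.52  1.4   0.2   1.38 -2.12]
top lid 0.56 [195. 179.] [0.032 0.037 0.041] [array([537. , 279.8]), array([163.3, 177.6]), np.float64(13.8)] [179. 103.  53.]
top cup_red 0.58 [208. 272.] [0.156 0.172 0.175] [array([493.9, -25. ]), array([59.3, 37.4]), np.float64(8.6)] [ 51.  53. 193.]
top cup_ivory 0.9 [205. 298.] [0.144 0.172 0.176] [array([498.7, -93. ]), array([58.9, 37.4]), np.float64(9.7)] [171. 206. 218.]
top cleaner 0.57 [214. 266.] [0.061 0.07  0.161] [array([488.9, -26.2]), array([166.3, 250.2]), np.float64(8.8)] [152. 153. 156.]
scene lid 0.88 [307. 318.] [0.022 0.035 0.038] [array([529.5, 313.7]), array([165.5, 247.5]), np.float64(13.6)] [165.  82.  45.]
scene lid 0.5 [159. 206.] [0.018 0.054 0.059] [array([ 545.8, -314.2]), array([248.3,  90. ]), np.float64(77.7)] [ 47.  78. 119.]
scene lid 0.31 [204. 270.] [0.026 0.109 0.156] [array([489.5, -24.7]), array([169.2, 253.9]), np.float64(8.2)] [121. 122. 124.]
scene cup_red 0.8 [181. 262.] [0.145 0.164 0.172] [array([494.6, -18.9]), array([62.4, 32.4]), np.float64(2.6)] [ 18.  26. 186.]
scene cup_red 0.22 [307. 322.] [0.025 0.035 0.038] [array([529.8, 314.3]), array([164.6, 246.5]), np.float64(13.6)] [166.  81.  43.]
scene cup_ivory 0.72 [168. 254.] [0.145 0.164 0.172] [array([500.2, -86.7]), array([36.2, 63.4]), np.float64(89.0)] [145. 199. 212.]
scene cup_ivory 0.17 [161. 207.] [0.015 0.054 0.06 ] [array([ 546.7, -314.4]), array([248.3,  88.2]), np.float64(77.7)] [ 46.  77. 119.]
scene cup_turquoise 0.64 [330. 241.] [0.002 0.092 0.128] [array([725.3, 312.3]), array([26.8, 34.3]), np.float64(86.2)] [174. 181. 195.]
scene cleaner 0.65 [206. 270.] [0.027 0.109 0.156] [array([488.6, -25.2]), array([169.5, 254.3]), np.float64(8.7)] [121. 122. 123.]
```

View pics/c9top.png

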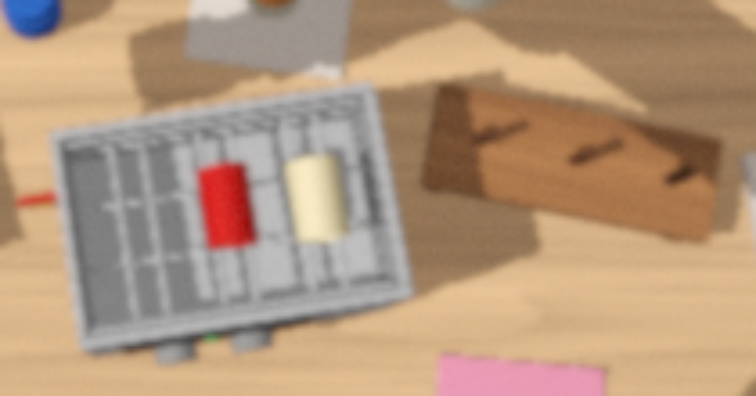

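View pics/c9scene.png

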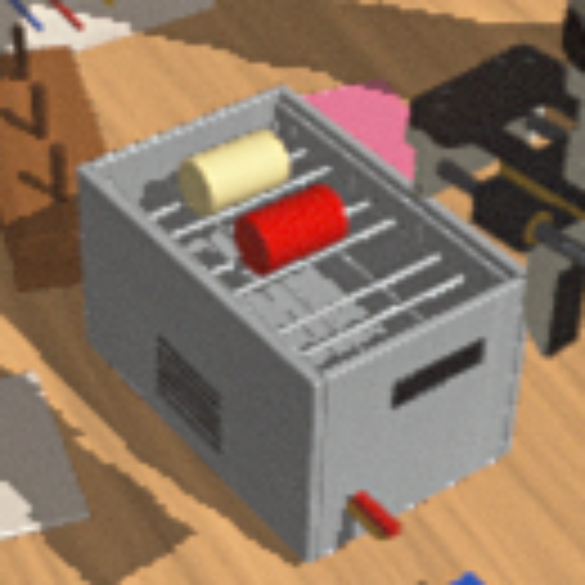

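The top crop shows a red cup at (228,205) and an ivory one at (316,198), mouths towards the panel; the third place is empty. "Turquoise" only matched the bottle, so there are two cups. I start with red, gripping close to its closed end with little force so it can swing mouth-down.

Request:
{"fn": "send_rows", "kwargs": {
  "deltas": [
    [[-13, -336, 0, -0.087, -0.05], [-13, -336, 0, -0.087, -0.05], [-13, -336, 0, -0.087, -0.05], [-13, -336, 0, -0.087, -0.05], [-13, -336, 0, -0.087, -0.05], [-13, -336, 0, -0.087, -0.05], [-13, -336, 0, -0.087, -0.05], [-13, -336, -40, -0.087, -0.05], [-13, -336, -80, -0.087, -0.05], [-13, -336, -120, -0.087, -0.05], [-13, -336, -133, -0.087, -0.05], [-13, -336, -133, -0.087, -0.05]]
  ],
  "grip_force": 5
}}

```text
clock: 18.45
eef_pos: [0.5147, -0.0238, 0.1727]
eef_rot: [-0.056, 0.705, -0.705, 0.053]
force: [-0.3, -0.9, 0.2]
finger_gap: 0.0485
```

```bash
python3 -c "
from h import *
st()
c=camera('scene')
cv2.imwrite('pics/g10.png',cv2.resize(c['img'][100:230,200:330],None,fx=4.5,fy=4.5))
c=camera('top')
cv2.imwrite('pics/t10.png',cv2.resize(c['img'][150:260,210:420],None,fx=3.6,fy=3.6))
"
```

```text
18.45 tcp [514.7 -23.8 172.7] jaw -81.2 down [-0.003  0.    -1.   ] F [-0.3 -0.9  0.2] gap 48.5 q [ 0.24  0.33 -0.38  1.86  0.14  0.99 -1.62]
```

View pics/g10.png

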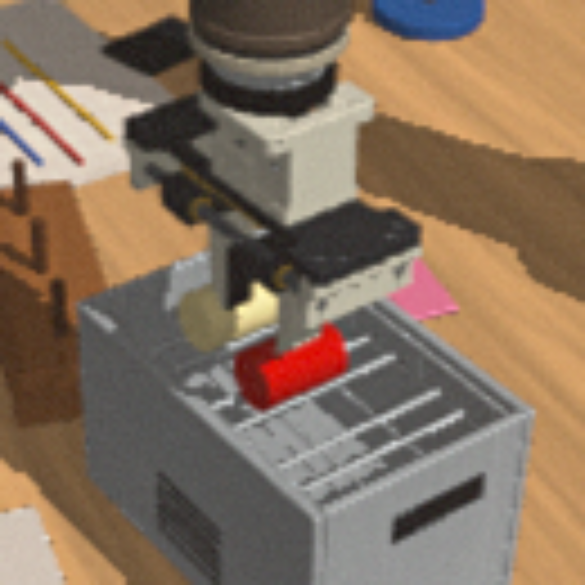

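Request:
{"fn": "send_rows", "kwargs": {
  "deltas": [
    [[4, 2, -10, 0, -0.05], [4, 2, -20, 0, -0.05], [4, 2, -25, 0, -0.05], [4, 2, -25, 0, -0.05], [4, 2, -25, 0, -0.05]]
  ]
}}

```text
clock: 19.05
eef_pos: [0.5197, -0.0217, 0.1488]
eef_rot: [-0.054, 0.705, -0.705, 0.054]
force: [-0.1, 0.4, 0.0]
finger_gap: 0.048
```

```bash
python3 -c "
from h import *
st()
c=camera('scene')
W=cloud(c)
cv2.imwrite('pics/g11.png',cv2.resize(c['img'][120:220,220:320],None,fx=6,fy=6))
hsv=cv2.cvtColor(c['img'],cv2.COLOR_BGR2HSV)
u=np.array([.988,.154]);v=np.array([-.154,.988]);o=np.array([.494,-.025])
m=(abs(W[...,2]-.185)<.025)
a=(W[...,:2]-o)@u*1000;b=(W[...,:2]-o)@v*1000
s=m&(abs(a)<60)&(abs(b)<70)&(W[...,2]>.164)&(hsv[...,1]<90)
P=np.stack([a[s],b[s],W[s][:,2]*1000],1)
for lo in range(-60,70,10):
  q=P[(P[:,1]>=lo)&(P[:,1]<lo+10)]
  if len(q): print(lo,len(q),np.percentile(q,[3,50,97],axis=0).round(0).tolist())
"
```

```text
19.05 tcp [519.7 -21.7 148.8] jaw -81.2 down [-0. -0. -1.] F [-0.1  0.4  0. ] gap 48.0 q [ 0.23  0.36 -0.38  1.88  0.16  0.94 -1.64]
-50 4 [[35.0, -42.0, 197.0], [36.0, -41.0, 206.0], [37.0, -40.0, 209.0]]
-40 21 [[34.0, -39.0, 175.0], [36.0, -34.0, 191.0], [38.0, -31.0, 208.0]]
-30 71 [[18.0, -29.0, 168.0], [32.0, -24.0, 187.0], [37.0, -22.0, 208.0]]
-20 1 [[9.0, -13.0, 168.0], [9.0, -13.0, 168.0], [9.0, -13.0, 168.0]]
20 13 [[34.0, 24.0, 170.0], [36.0, 27.0, 186.0], [37.0, 29.0, 207.0]]
30 25 [[34.0, 31.0, 179.0], [36.0, 36.0, 195.0], [38.0, 40.0, 210.0]]
40 21 [[18.0, 40.0, 182.0], [32.0, 42.0, 189.0], [38.0, 43.0, 208.0]]
```

View pics/g11.png

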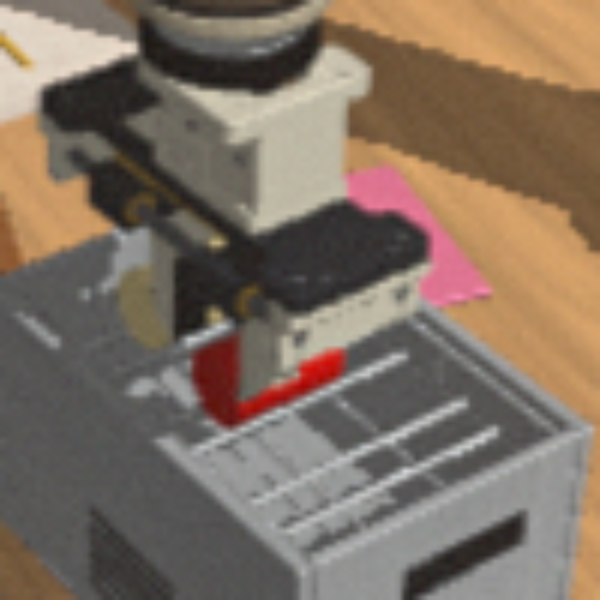

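Request:
{"fn": "send_rows", "kwargs": {
  "deltas": [
    [[0, 0, -15, 0, -0.05], [0, 0, -26, 0, -0.05], [0, 0, -28, 0, -0.05], [0, 0, -28, 0, 0], [0, 0, -28, 0, 0.2], [0, 0, -28, 0, 1], [0, 0, -28, 0, 1], [0, 0, -28, 0, 1], [0, 0, -28, 0, 1], [0, 0, -28, 0, 1]]
  ],
  "grip_force": 4
}}

```text
clock: 20.1
eef_pos: [0.5202, -0.022, 0.1212]
eef_rot: [0.054, -0.705, 0.705, -0.055]
force: [0.7, -3.0, 2.8]
finger_gap: 0.0401
```

Request:
{"fn": "send_rows", "kwargs": {
  "deltas": [
    [[0, 0, 3, 0, 1], [0, 0, 6, 0, 1], [0, 0, 10, 0, 1], [0, 0, 15, 0, 1], [0, 0, 15, 0, 1], [0, 0, 15, 0, 1]]
  ]
}}

```text
clock: 20.7
eef_pos: [0.5199, -0.0217, 0.136]
eef_rot: [0.054, -0.705, 0.705, -0.054]
force: [0.2, 0.1, -0.7]
finger_gap: 0.0401
```

```bash
python3 -c "
from h import *
st()
c=camera('scene')
cv2.imwrite('pics/g12.png',cv2.resize(c['img'][120:220,220:320],None,fx=6,fy=6))
c=camera('top')
cv2.imwrite('pics/t12.png',cv2.resize(c['img'][150:260,210:420],None,fx=3.6,fy=3.6))
"
```

```text
20.7 tcp [519.9 -21.7 136. ] jaw -81.2 down [ 0. -0. -1.] F [ 0.2  0.1 -0.7] gap 40.1 q [ 0.23  0.37 -0.38  1.89  0.17  0.91 -1.65]
```

View pics/g12.png

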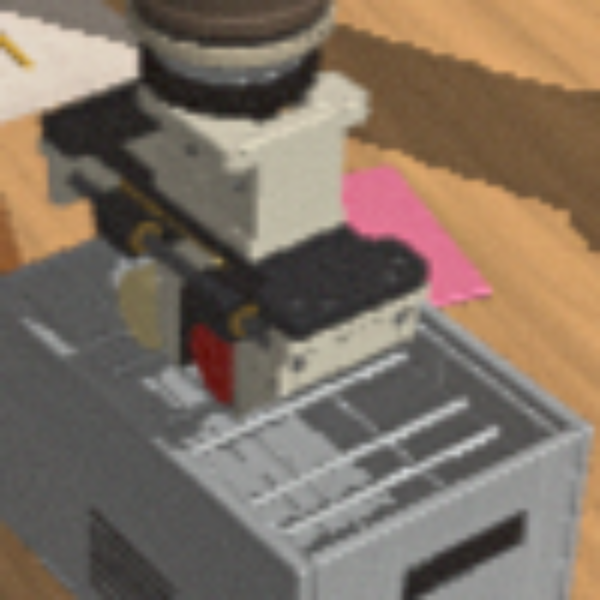

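View pics/t12.png

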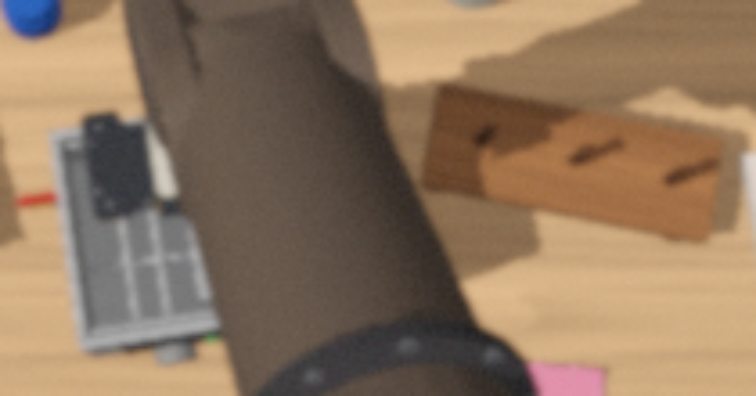

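Request:
{"fn": "send_rows", "kwargs": {
  "deltas": [
    [[0, 0, 8, 0, 1], [0, 0, 16, 0, 1], [0, 0, 24, 0, 1], [0, 0, 32, 0, 1], [0, 0, 40, 0, 1], [0, 0, 48, 0, 1], [0, 0, 56, 0, 1], [0, 0, 56, 0, 1]]
  ]
}}

```text
clock: 21.6
eef_pos: [0.5205, -0.0217, 0.1931]
eef_rot: [0.054, -0.705, 0.705, -0.055]
force: [-0.1, 0.2, -0.4]
finger_gap: 0.0405
```

```bash
python3 -c "
from h import *
st()
c=camera('scene')
cv2.imwrite('pics/g13.png',cv2.resize(c['img'][90:210,220:320],None,fx=5,fy=5))
"
```

```text
21.6 tcp [520.5 -21.7 193.1] jaw -81.2 down [ 0.002 -0.    -1.   ] F [-0.1  0.2 -0.4] gap 40.5 q [ 0.24  0.31 -0.39  1.82  0.13  1.03 -1.61]
```

View pics/g13.png

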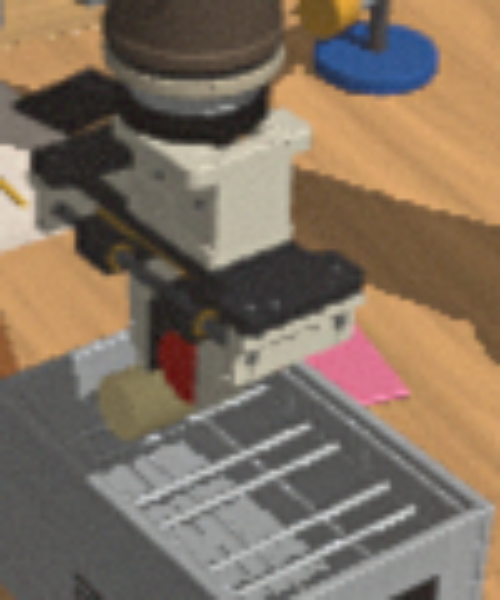

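```bash
cat >> h.py <<'E'
def redinfo(c,o=(.5205,-.0217),ang=9.0,lo=None,kind='red'):
    W=cloud(c);b,g,r=[c['img'][...,i].astype(int) for i in range(3)]
    if kind=='red': m=(r>90)&(r>2.2*g)&(r>2.2*b)
    else: m=(r>100)&(g>90)&(b>60)&(r>b*1.15)&(r<b*1.75)&(abs(r-g)<35)
    u=np.array([np.cos(np.radians(ang)),np.sin(np.radians(ang))]);v=np.array([-u[1],u[0]])
    a=(W[...,:2]-np.array(o))@u*1000;bb=(W[...,:2]-np.array(o))@v*1000;z=W[...,2]*1000
    m&=(abs(a)<90)&(abs(bb)<35)&(z>60)
    P=np.stack([a[m],bb[m],z[m]],1);return P
E
python3 -c "
from h import *
for n in ['scene','top']:
  P=redinfo(camera(n));print(n,len(P))
  if len(P)>3: print(np.percentile(P,[2,25,50,75,98],axis=0).round(0))
"
```

```text
scene 67
[[  1. -16. 208.]
 [  2.  -8. 215.]
 [  3.  -1. 223.]
 [  4.   6. 233.]
 [  5.  11. 241.]]
top 0
```

Request:
{"fn": "send_rows", "kwargs": {
  "deltas": [
    [[0, 0, 0, 0, 1], [0, 0, 0, 0, 1], [0, 0, -15, 0, 1], [0, 0, 0, 0, 1], [0, 0, 0, 0, 1]]
  ],
  "grip_force": 3
}}

```text
clock: 22.25
eef_pos: [0.5205, -0.0216, 0.1927]
eef_rot: [0.054, -0.705, 0.705, -0.055]
force: [0.2, 0.1, -0.5]
finger_gap: 0.0406
```

```bash
python3 -c "
from h import *
st()
for n in ['scene']:
  P=redinfo(camera(n));print(n,len(P),np.polyfit(P[:,2],P[:,0],1))
  if len(P)>3: print(np.percentile(P,[2,25,50,75,98],axis=0).round(0))
"
```

```text
22.25 tcp [520.5 -21.6 192.7] jaw -81.2 down [ 0.001  0.    -1.   ] F [ 0.2  0.1 -0.5] gap 40.6 q [ 0.24  0.31 -0.39  1.82  0.14  1.03 -1.61]
scene 66 [-0.09123297 23.82471432]
[[  1. -17. 209.]
 [  2.  -8. 218.]
 [  3.  -1. 225.]
 [  4.   4. 232.]
 [  6.  11. 240.]]
```

Request:
{"fn": "send_rows", "kwargs": {
  "deltas": [
    [[-10, -2, -15, 0, 1], [-20, -3, -30, 0, 1], [-32, -5, -42, 0, 1], [-40, -6, -46, 0, 1], [-44, -7, -46, 0, 1], [-44, -7, -46, 0, 1]]
  ],
  "grip_force": 4
}}

```text
clock: 22.9
eef_pos: [0.4759, -0.0289, 0.1463]
eef_rot: [0.054, -0.705, 0.705, -0.054]
force: [0.5, -0.4, -0.3]
finger_gap: 0.0401
```

```bash
python3 -c "
from h import *
st();s=state()
for n in ['scene']:
  c=camera(n)
  P=redinfo(c,s['eef_pos'][:2]);print(n,len(P),np.polyfit(P[:,2],P[:,0],1))
  if len(P)>3: print(np.percentile(P,[2,25,50,75,98],axis=0).round(0))
cv2.imwrite('pics/g14.png',cv2.resize(c['img'][110:230,220:320],None,fx=5,fy=5))
"
```

```text
22.9 tcp [475.9 -28.9 146.3] jaw -81.2 down [ 0.001 -0.    -1.   ] F [ 0.5 -0.4 -0.3] gap 40.1 q [ 0.27  0.29 -0.39  1.98  0.14  0.89 -1.62]
scene 65 [-0.07924063 17.95364123]
[[  1. -15. 163.]
 [  3.  -6. 171.]
 [  4.  -0. 178.]
 [  5.   6. 185.]
 [  6.  13. 194.]]
```

View pics/g14.png

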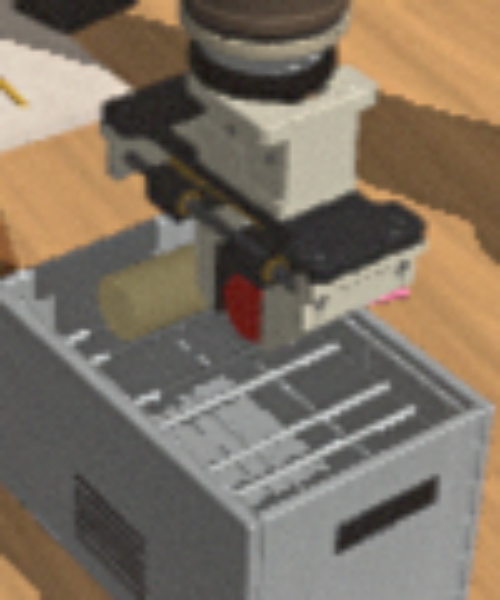

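Request:
{"fn": "send_rows", "kwargs": {
  "deltas": [
    [[-4, -1, 0, 0, 1], [-8, -1, 0, 0, 1], [-11, -2, 1, 0, 1], [-14, -2, 3, 0, 1], [-17, -3, 5, 0, 1], [-17, -3, 5, 0, 1]]
  ]
}}

```text
clock: 23.55
eef_pos: [0.4608, -0.0315, 0.1522]
eef_rot: [0.053, -0.705, 0.705, -0.056]
force: [5.9, 1.5, 2.6]
finger_gap: 0.0406
```

```bash
cat > chk.py <<'E'
from h import *
import sys
st();s=state()
c=camera('scene')
P=redinfo(c,s['eef_pos'][:2]);print(len(P),np.polyfit(P[:,2],P[:,0],1)[0] if len(P)>5 else '')
if len(P)>3: print(np.percentile(P,[2,25,50,75,98],axis=0).round(0).tolist())
K=c['mtx'];T=np.linalg.inv(c['world_from_camera']);p=T@np.append(s['eef_pos'],1);u=K[0,0]*p[0]/-p[2]+K[0,2];v=K[1,1]*-p[1]/-p[2]+K[1,2]
u,v=int(u),int(v);x0=max(0,min(512-110,u-55));y0=max(0,min(384-110,v-75))
cv2.imwrite('pics/'+sys.argv[1],cv2.resize(c['img'][y0:y0+110,x0:x0+110],None,fx=5,fy=5))
E
python3 chk.py g15.png
```

```text
23.55 tcp [460.8 -31.5 152.2] jaw -81.2 down [ 0.005  0.    -1.   ] F [5.9 1.5 2.6] gap 40.6 q [ 0.28  0.26 -0.39  2.01  0.13  0.89 -1.6 ]
83 -0.20556460833639373
[[3.0, -15.0, 173.0], [5.0, -8.0, 180.0], [7.0, 0.0, 188.0], [9.0, 8.0, 195.0], [12.0, 16.0, 205.0]]
```

View pics/g15.png

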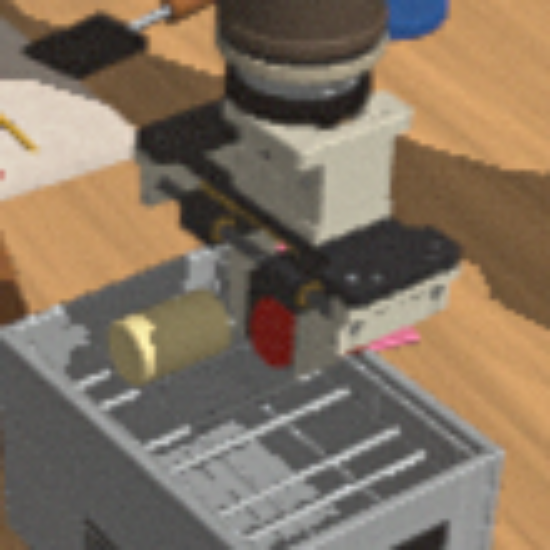

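Request:
{"fn": "send_rows", "kwargs": {
  "deltas": [
    [[-3, 0, 2, 0, 1], [-6, -1, 5, 0, 1], [-9, -1, 8, 0, 1], [-12, -2, 11, 0, 1], [-12, -2, 11, 0, 1]]
  ]
}}

```text
clock: 24.1
eef_pos: [0.4465, -0.0338, 0.1623]
eef_rot: [0.054, -0.705, 0.705, -0.054]
force: [3.2, 1.1, 3.1]
finger_gap: 0.0405
```

```bash
python3 chk.py g16.png
```

```text
24.1 tcp [446.5 -33.8 162.3] jaw -81.2 down [ 0. -0. -1.] F [3.2 1.1 3.1] gap 40.5 q [ 0.29  0.23 -0.4   2.02  0.11  0.91 -1.58]
122 0.8494635460947659
[[-38.0, -16.0, 167.0], [5.0, -5.0, 193.0], [10.0, 5.0, 199.0], [13.0, 15.0, 207.0], [19.0, 22.0, 214.0]]
```

View pics/g16.png

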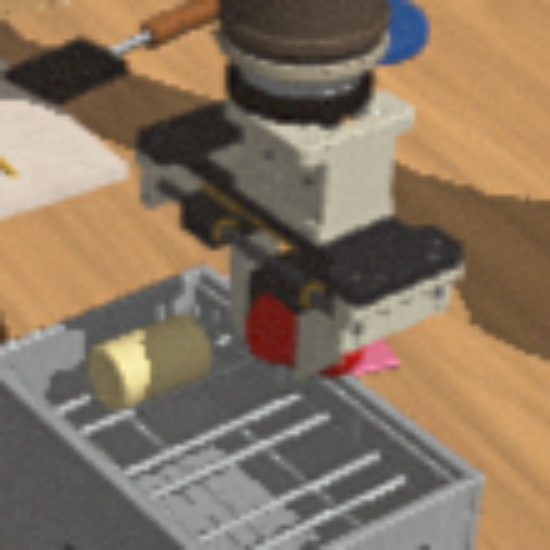

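```bash
cat >> h.py <<'E'
def facefit(P):
    # dominant plane (closed-end face): RANSAC normal in (a,b,z)
    rng=np.random.default_rng(0);best=(0,None)
    for _ in range(300):
        q=P[rng.choice(len(P),3,replace=False)];n=np.cross(q[1]-q[0],q[2]-q[0]);l=np.linalg.norm(n)
        if l<20: continue
        n/=l;k=abs((P-q[0])@n)<1.5
        if k.sum()>best[0]: best=(k.sum(),k)
    Q=P[best[1]];c=Q.mean(0);n=np.linalg.svd(Q-c)[2][2];n*=np.sign(n[0]+n[2])
    return len(Q),n.round(2),c.round(0),'tilt',np.degrees(np.arctan2(n[2],n[0])).round(0)
E
sed -i "s/^if len(P)>3: print/if len(P)>8: print(facefit(P))\nif len(P)>3: print/" chk.py
python3 chk.py g17.png
```

```text
24.15 tcp [446.7 -33.8 162.1] jaw -81.2 down [ 0. -0. -1.] F [1.5 1.  3. ] gap 40.6 q [ 0.29  0.23 -0.4   2.02  0.11  0.91 -1.58]
120 0.8834039969414993
(64, array([ 0.8 , -0.04,  0.6 ]), array([ 10.,   2., 202.]), 'tilt', np.float64(37.0))
[[-37.0, -17.0, 166.0], [4.0, -6.0, 194.0], [9.0, 4.0, 200.0], [13.0, 14.0, 206.0], [19.0, 22.0, 213.0]]
```

Request:
{"fn": "send_rows", "kwargs": {
  "deltas": [
    [[-3, 0, 3, 0, 1], [-6, -1, 5, 0, 1], [-8, -1, 6, 0, 1], [-10, -2, 6, 0, 1], [-10, -2, 6, 0, 1]]
  ]
}}

```text
clock: 24.7
eef_pos: [0.4366, -0.0357, 0.168]
eef_rot: [-0.054, 0.705, -0.705, 0.054]
force: [1.5, 1.7, 2.3]
finger_gap: 0.0403
```

```bash
python3 chk.py g18.png
```

```text
24.7 tcp [436.6 -35.7 168. ] jaw -81.2 down [ 0.  0. -1.] F [1.5 1.7 2.3] gap 40.3 q [ 0.31  0.21 -0.4   2.03  0.1   0.92 -1.57]
138 0.752154475962085
(57, array([ 0.76, -0.03,  0.65]), array([ 10.,   0., 211.]), 'tilt', np.float64(41.0))
[[-35.0, -16.0, 165.0], [-11.0, -3.0, 182.0], [7.0, 8.0, 206.0], [13.0, 17.0, 211.0], [20.0, 22.0, 219.0]]
```

View pics/g18.png

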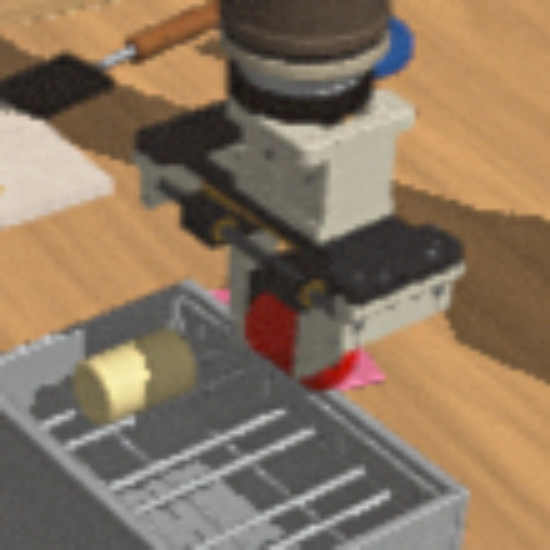

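The wall tipped the cup to 41° mouth-down. I'll finish the turn on the peg itself: let the peg into the mouth and sweep sideways. First carry the cup to peg 1.

Request:
{"fn": "send_rows", "kwargs": {
  "deltas": [
    [[3, 1, 5, 0, 1], [8, 1, 20, 0, 1], [14, 2, 50, 0, 1], [14, 2, 60, 0, 1], [30, -40, 60, -0.1, 1], [50, -85, 60, -0.2, 1], [70, -130, 60, -0.3, 1], [90, -175, 60, -0.363, 1], [110, -220, 60, -0.363, 1], [120, -265, 60, -0.363, 1], [125, -310, 60, -0.363, 1], [128, -340, 60, -0.363, 1]]
  ],
  "grip_force": 8
}}

```text
clock: 25.95
eef_pos: [0.5635, -0.3797, 0.2264]
eef_rot: [-0.074, -0.703, 0.703, 0.076]
force: [0.2, 0.2, -0.6]
finger_gap: 0.0403
```

Request:
{"fn": "send_rows", "kwargs": {
  "deltas": [
    [[0, -15, 0, 0, 1], [0, -25, 0, 0, 1], [0, -25, 0, 0, 1], [0, -25, 0, 0, 1]]
  ]
}}

```text
clock: 26.35
eef_pos: [0.5652, -0.3989, 0.2279]
eef_rot: [0.073, 0.704, -0.703, -0.073]
force: [-0.7, 0.7, -0.4]
finger_gap: 0.04
```

```bash
sed -i "s/P=redinfo(c,s\['eef_pos'\]\[:2\])/ang=float(sys.argv[2]) if len(sys.argv)>2 else 9.0;P=redinfo(c,s['eef_pos'][:2],ang,kind=sys.argv[3] if len(sys.argv)>3 else 'red')/" chk.py; python3 chk.py g19.png -12
```

```text
26.35 tcp [ 565.2 -398.9  227.9] jaw -101.9 down [ 0.     0.001 -1.   ] F [-0.7  0.7 -0.4] gap 40.0 q [ 0.64  0.54 -0.17  1.35  0.09  1.26 -1.31]
126 0.5039618136987577
(41, array([-0.36,  0.8 ,  0.48]), array([-27.,  16., 253.]), 'tilt', np.float64(127.0))
[[-44.0, 1.0, 227.0], [-32.0, 12.0, 240.0], [-24.0, 17.0, 249.0], [-18.0, 20.0, 259.0], [17.0, 24.0, 269.0]]
```

View pics/g19.png

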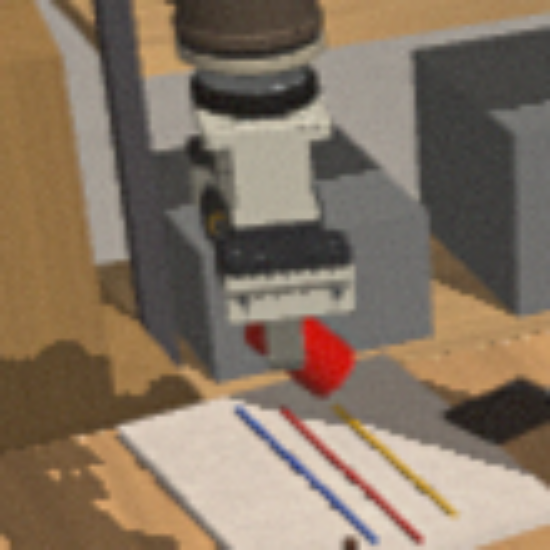

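```bash
python3 - <<'E'
from h import *
s=state();c=camera('scene')
W=cloud(c);b_,g,r=[c['img'][...,i].astype(int) for i in range(3)]
m=(r>60)&(r>1.8*g)&(r>1.8*b_)
u=np.array([np.cos(np.radians(-12)),np.sin(np.radians(-12))]);v=np.array([-u[1],u[0]])
a=(W[...,:2]-s['eef_pos'][:2])@u*1000;bb=(W[...,:2]-s['eef_pos'][:2])@v*1000;z=W[...,2]*1000-s['eef_pos'][2]*1000-34
m&=(abs(a)<90)&(abs(bb)<35)&(z>-90)&(z<60)
A,B,Z=a[m],bb[m],z[m];print(m.sum())
img=np.full((500,600,3),255,np.uint8)
for x,y,q in zip(A,B,Z):
    cv2.circle(img,(int(300+x*4),int(200-q*4)),3,(0,0,255) if y>10 else (0,160,0),-1)
cv2.circle(img,(300,200),6,(255,0,0),2)
for k in range(-60,70,20): cv2.putText(img,str(k),(300+4*k,490),0,.4,0);cv2.putText(img,str(k),(0,200-4*k),0,.4,0)
cv2.imwrite('pics/p19.png',img)
E
```

```text
136
```

View pics/p19.png

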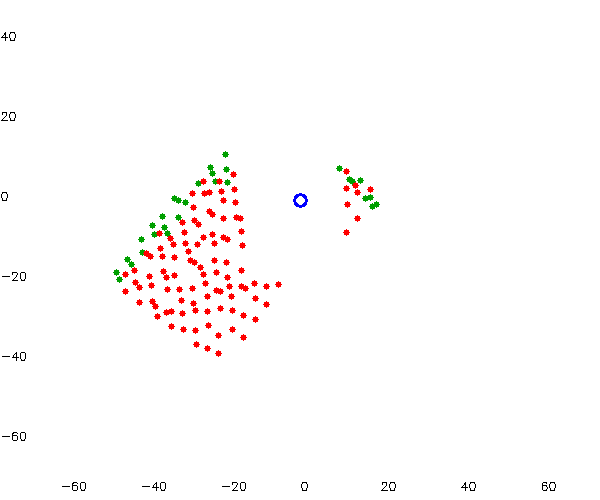

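Request:
{"fn": "send_rows", "kwargs": {
  "deltas": [
    [[0, -2, -30, 0, 1], [0, -2, -60, 0, 1], [0, -2, -85, 0, 1], [0, -2, -95, 0, 1], [0, -2, -100, 0, 1], [0, -2, -100, 0, 1], [0, -2, -100, 0, 1]]
  ],
  "grip_force": 8
}}

```text
clock: 27.15
eef_pos: [0.5656, -0.403, 0.1294]
eef_rot: [-0.074, -0.703, 0.704, 0.073]
force: [0.7, 0.3, 0.4]
finger_gap: 0.0402
```

```bash
cat > plot.py <<'E'
from h import *
import sys
# args: out ang kind pegx pegy
s=state();c=camera('scene');st()
ang=float(sys.argv[2]);kind=sys.argv[3]
W=cloud(c);b_,g,r=[c['img'][...,i].astype(int) for i in range(3)]
if kind=='red': m=(r>60)&(r>1.8*g)&(r>1.8*b_)
else: m=(r>80)&(r>b_*1.12)&(r<b_*1.9)&(r-g<40)&(r-g>-10)
u=np.array([np.cos(np.radians(ang)),np.sin(np.radians(ang))]);v=np.array([-u[1],u[0]])
e=s['eef_pos']
a=(W[...,:2]-e[:2])@u*1000;bb=(W[...,:2]-e[:2])@v*1000;z=(W[...,2]-e[2])*1000-34
m&=(abs(a)<70)&(abs(bb)<26)&(z>-90)&(z<60)
A,B,Z=a[m],bb[m],z[m]
img=np.full((480,600,3),255,np.uint8)
for x,y,q in zip(A,B,Z): cv2.circle(img,(int(300+x*4),int(200-q*4)),3,(0,0,255) if y>10 else (0,160,0),-1)
cv2.circle(img,(300,200),6,(255,0,0),2)
p=np.array([float(sys.argv[4]),float(sys.argv[5])])/1000-e[:2]
pa,pb=p@u*1000,p@v*1000;top=102.5-e[2]*1000-34
print('peg a,b',pa.round(1),pb.round(1),'top rel',top.round(1),'n',m.sum())
cv2.rectangle(img,(int(300+(pa-5.5)*4),int(200-top*4)),(int(300+(pa+5.5)*4),479),(120,80,40),2)
for k in range(-60,70,20): cv2.putText(img,str(k),(300+4*k,470),0,.4,0);cv2.putText(img,str(k),(0,200-4*k),0,.4,0)
K=c['mtx'];T=np.linalg.inv(c['world_from_camera']);q=T@np.append(e,1);uu=int(K[0,0]*q[0]/-q[2]+K[0,2]);vv=int(K[1,1]*-q[1]/-q[2]+K[1,2])
x0=max(0,min(512-60,uu-30));y0=max(0,min(384-80,vv-50))
crop=cv2.resize(c['img'][y0:y0+80,x0:x0+60],None,fx=6,fy=6)[:480]
cv2.imwrite('pics/'+sys.argv[1],cv2.resize(np.hstack([img,crop]),None,fx=.83,fy=.83))
E
python3 plot.py p20.png -12 red 529.1 -393.4
```

```text
27.2 tcp [ 565.6 -403.1  129.4] jaw -102.0 down [ 0.002 -0.001 -1.   ] F [-0.2  0.  -0.9] gap 40.4 q [ 0.64  0.62 -0.16  1.46  0.11  1.07 -1.32]
peg a,b -37.7 1.8 top rel -60.9 n 104
```

View pics/p20.png

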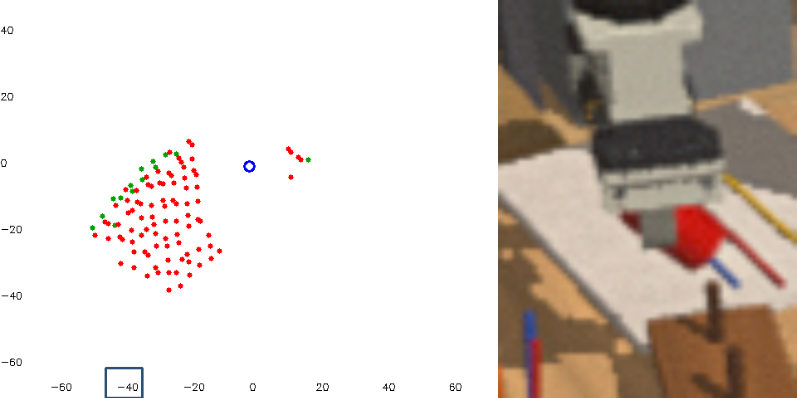

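Request:
{"fn": "send_rows", "kwargs": {
  "deltas": [
    [[-2, 2, 0, 0, 1], [-2, 2, -8, 0, 1], [-2, 2, -16, 0, 1], [-2, 2, -24, 0, 1], [-2, 2, -29, 0, 1], [-2, 2, -29, 0, 1]]
  ]
}}

```text
clock: 27.8
eef_pos: [0.5621, -0.4004, 0.0975]
eef_rot: [0.073, 0.704, -0.703, -0.075]
force: [-0.4, 1.1, 0.3]
finger_gap: 0.0404
```

```bash
python3 plot.py p21.png -12 red 529.1 -393.4
```

```text
27.85 tcp [ 562.5 -400.6   98.2] jaw -102.0 down [-0.001  0.001 -1.   ] F [ 0.1 -0.3 -0.5] gap 40.3 q [ 0.64  0.64 -0.16  1.5   0.11  1.01 -1.33]
peg a,b -33.7 -0.0 top rel -29.0 n 96
```

View pics/p21.png

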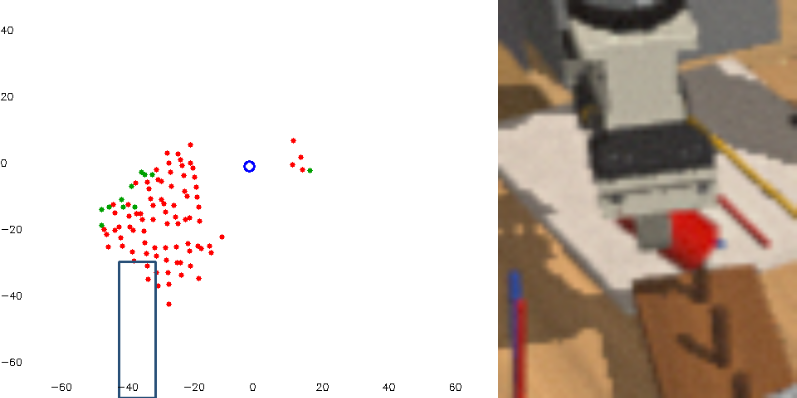

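Request:
{"fn": "send_rows", "kwargs": {
  "deltas": [
    [[-4, 1, -3, 0, 1], [-8, 2, -4, 0, 1], [-12, 3, -4, 0, 1], [-16, 3, -4, 0, 1], [-20, 4, -4, 0, 1], [-24, 5, -4, 0, 1], [-24, 5, -4, 0, 1]]
  ],
  "grip_force": 5
}}

```text
clock: 28.55
eef_pos: [0.5382, -0.3959, 0.0951]
eef_rot: [-0.074, -0.703, 0.703, 0.074]
force: [-0.3, -1.1, -0.7]
finger_gap: 0.0405
```

```bash
python3 plot.py p22.png -12 red 529.1 -393.4
```

```text
28.6 tcp [ 538.4 -395.8   95. ] jaw -102.0 down [-0. -0. -1.] F [-0.2  0.6 -0.8] gap 40.2 q [ 0.66  0.61 -0.16  1.57  0.11  0.97 -1.32]
peg a,b -9.4 0.6 top rel -26.6 n 87
```

View pics/p22.png

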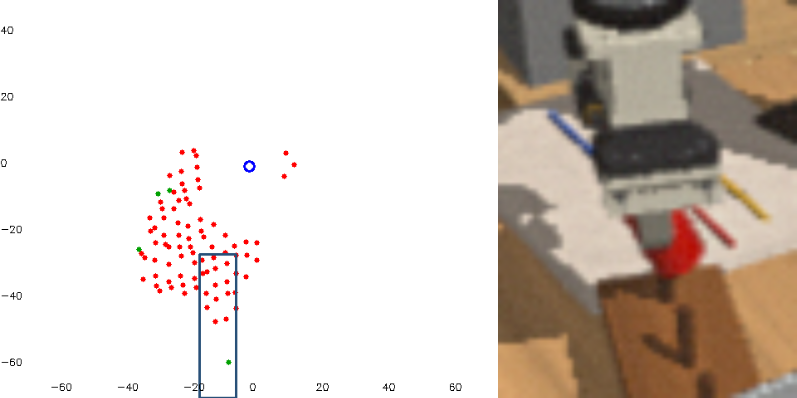

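Request:
{"fn": "send_rows", "kwargs": {
  "deltas": [
    [[-4, 1, 0, 0, 1], [-8, 2, 0, 0, 1], [-12, 2, 0, 0, 1], [-16, 3, 0, 0, 1], [-20, 4, 0, 0, 1], [-20, 4, 0, 0, 1]]
  ],
  "grip_force": 5
}}

```text
clock: 29.2
eef_pos: [0.5181, -0.3917, 0.095]
eef_rot: [-0.074, -0.703, 0.703, 0.074]
force: [-0.1, 0.5, 0.3]
finger_gap: 0.0404
```

```bash
python3 plot.py p23.png -12 red 529.1 -393.4
```

```text
29.25 tcp [ 518.4 -391.7   95. ] jaw -102.0 down [-0.  0. -1.] F [ 0.  -0.5  0. ] gap 40.8 q [ 0.67  0.59 -0.17  1.62  0.11  0.95 -1.31]
peg a,b 11.1 0.6 top rel -26.5 n 90
```

View pics/p23.png

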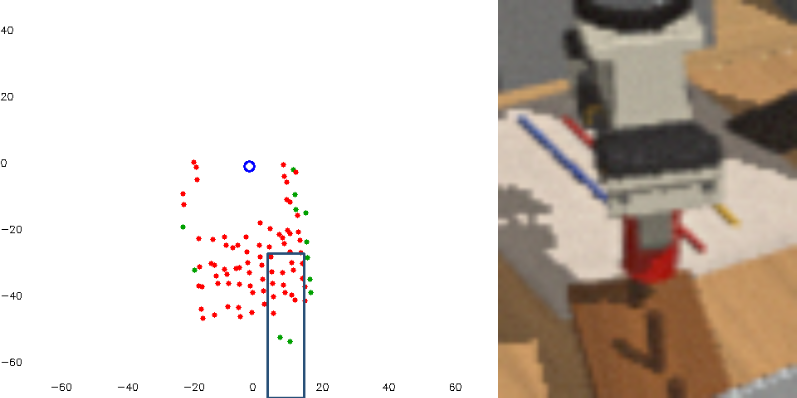

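Request:
{"fn": "send_rows", "kwargs": {
  "deltas": [
    [[-2, 0, 0, 0, 1], [-2, 0, -5, 0, 1], [3, -1, -12, 0, 1], [7, -2, -18, 0, 1], [8, -2, -21, 0, 1], [8, -2, -21, 0, 1]]
  ]
}}

```text
clock: 29.85
eef_pos: [0.5266, -0.3933, 0.0728]
eef_rot: [0.073, 0.704, -0.703, -0.074]
force: [-0.3, -0.1, -0.3]
finger_gap: 0.0404
```

```bash
python3 plot.py p24.png -12 red 529.1 -393.4
```

```text
29.9 tcp [ 526.6 -393.5   73.3] jaw -102.0 down [-0.001  0.001 -1.   ] F [ 0.2 -0.8  0. ] gap 40.3 q [ 0.67  0.62 -0.16  1.62  0.12  0.92 -1.32]
peg a,b 2.5 0.5 top rel -4.3 n 95
```

View pics/p24.png

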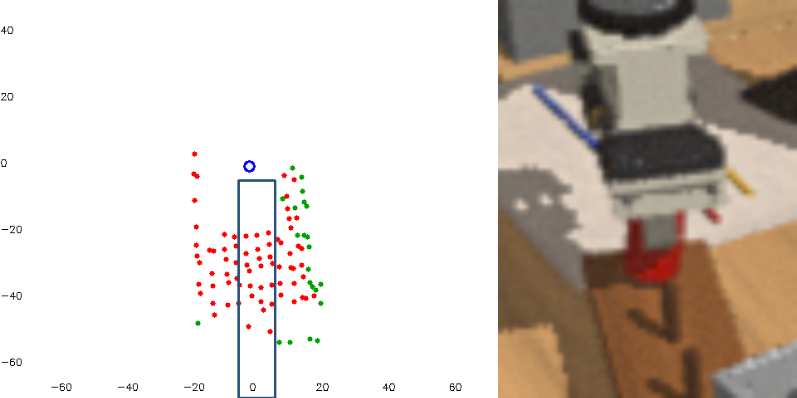

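Request:
{"fn": "send_rows", "kwargs": {
  "deltas": [
    [[0, 0, -2, 0, 1], [0, 0, -4, 0, 1], [0, 0, -5, 0, 1], [0, 0, -5, 0, 1]]
  ]
}}

```text
clock: 30.3
eef_pos: [0.5266, -0.3938, 0.0688]
eef_rot: [0.074, 0.703, -0.703, -0.074]
force: [0.2, 0.3, -0.0]
finger_gap: 0.0404
```

Request:
{"fn": "send_rows", "kwargs": {
  "deltas": [
    [[0, 0, -1, 0, 1], [0, 0, -2, 0, 1], [0, 0, -2, 0, 1], [0, 0, -2, 0, 1]]
  ]
}}

```text
clock: 30.7
eef_pos: [0.5273, -0.394, 0.0674]
eef_rot: [-0.074, -0.703, 0.703, 0.073]
force: [0.5, 0.5, 3.6]
finger_gap: 0.0407
```

Request:
{"fn": "send_rows", "kwargs": {
  "deltas": [
    [[0, 0, -1, 0, 1], [0, 0, -2, 0, 1], [0, 0, -2, 0, 1]]
  ]
}}

```text
clock: 31.0
eef_pos: [0.5282, -0.3941, 0.0658]
eef_rot: [-0.075, -0.703, 0.704, 0.073]
force: [2.5, -0.5, 6.8]
finger_gap: 0.0404
```

```bash
python3 plot.py p25.png -12 red 529.1 -393.4
```

```text
31.05 tcp [ 528.2 -394.1   65.9] jaw -102.0 down [ 0.003 -0.001 -1.   ] F [2.5 0.5 6.4] gap 40.4 q [ 0.67  0.63 -0.16  1.62  0.12  0.9  -1.32]
peg a,b 0.7 0.9 top rel 2.7 n 86
```

View pics/p25.png

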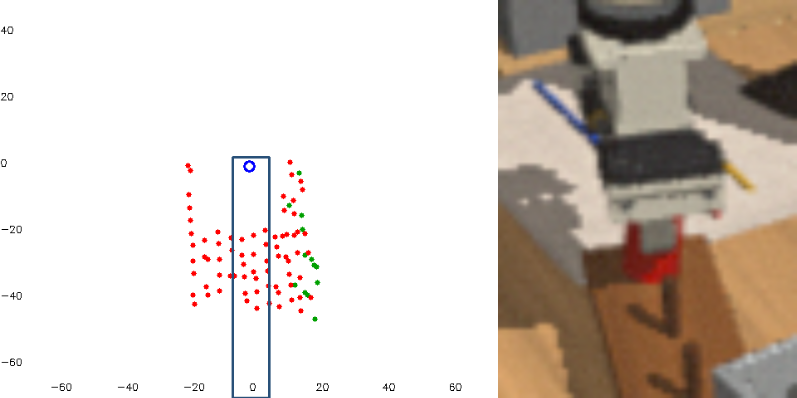

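Request:
{"fn": "send_rows", "kwargs": {
  "deltas": [
    [[0, 0, 1, 0, 0.08], [0, 0, 1, 0, 0.0], [0, 0, 1, 0, -0.15], [0, 0, 1, 0, -0.15], [0, 0, 1, 0, -0.15], [0, 0, 20, 0, -0.15], [0, 0, 50, 0, -0.15], [0, 0, 100, 0, -0.15], [0, 0, 150, 0, -0.15], [0, 0, 200, 0, -0.15], [0, 0, 230, 0, -0.15], [0, 0, 230, 0, -0.15]]
  ]
}}

```text
clock: 32.25
eef_pos: [0.5288, -0.3948, 0.3006]
eef_rot: [-0.077, -0.702, 0.705, 0.071]
force: [-0.6, 0.7, 0.2]
finger_gap: 0.0528
```

```bash
python3 - <<'E'
from h import *
st()
for n in ['top','scene']:
    c=camera(n);W=cloud(c)
    if n=='scene': cv2.imwrite('pics/c26.png',cv2.resize(c['img'][90:220,150:290],None,fx=5,fy=5))
    for l in ['cup_red','cup_ivory']:
      for d in trace(l,c)[:2]:
        P=W[d['region']];z=P[:,2];zt=np.percentile(z,95);Q=P[abs(z-zt)<.006];print(n,l,round(d['score'],2),np.round(d['centre']),np.percentile(z,[2,50,95]).round(3),rect(Q))
E
```

```text
32.25 tcp [ 528.8 -394.8  300.6] jaw -102.0 down [ 0.008 -0.005 -1.   ] F [-0.6  0.7  0.2] gap 52.8 q [ 0.67  0.45 -0.17  1.33  0.07  1.37 -1.28]
top cup_red 0.53 [198. 400.] [0.071 0.115 0.119] [array([ 529.9, -392.3]), array([35.2, 37.3]), np.float64(0.2)]
top cup_ivory 0.8 [202. 296.] [0.141 0.172 0.176] [array([498.9, -92.9]), array([59.7, 29.3]), np.float64(9.5)]
scene cup_red 0.68 [139. 203.] [0.06  0.097 0.115] [array([ 529.8, -390.2]), array([41.2, 36.9]), np.float64(59.0)]
scene cup_ivory 0.64 [168. 252.] [0.143 0.164 0.173] [array([501.1, -90.5]), array([55.5, 29.3]), np.float64(11.2)]
```

View pics/c26.png

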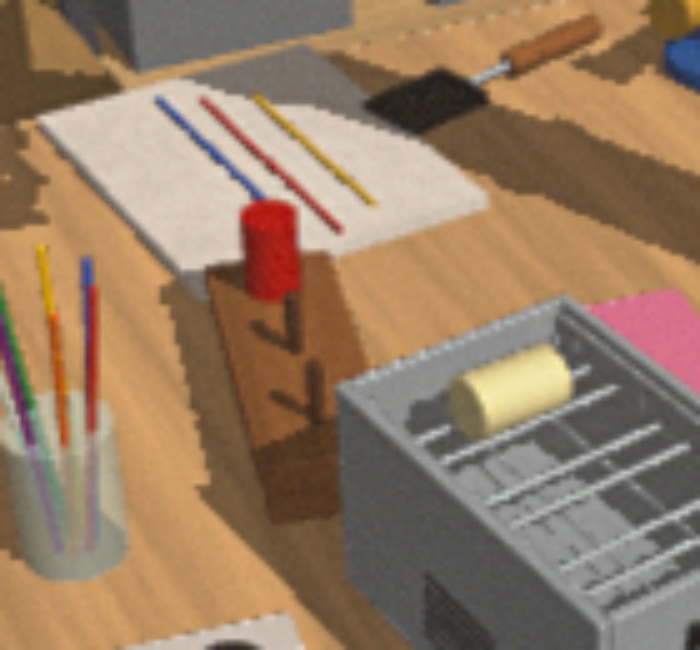

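Red stands upside down on peg 1 at (270,250) in the crop, top at 115 mm. Next is the ivory cup, done the same way and set on peg 2.

Request:
{"fn": "send_rows", "kwargs": {
  "deltas": [
    [[-3, 50, 0, 0.363, -0.05], [-3, 100, 0, 0.363, -0.05], [-3, 150, 0, 0.363, -0.05], [-3, 200, 0, 0.363, -0.05], [-3, 250, 0, 0.363, -0.05], [-3, 300, 0, 0.363, -0.05], [-3, 306, -30, 0.363, -0.05], [-3, 306, -75, 0.363, -0.05], [-3, 306, -115, 0.363, -0.05], [-3, 306, -140, 0.363, -0.05], [-3, 306, -150, 0.363, -0.05], [-3, 306, -150, 0.363, -0.05]]
  ],
  "grip_force": 4
}}

```text
clock: 33.75
eef_pos: [0.5227, -0.0877, 0.1434]
eef_rot: [-0.055, 0.705, -0.705, 0.053]
force: [0.2, -0.8, 0.8]
finger_gap: 0.048
```

```bash
python3 - <<'E'
from h import *
st()
c=camera('scene')
W=cloud(c)
cv2.imwrite('pics/g27.png',cv2.resize(c['img'][110:210,200:320],None,fx=5,fy=5))
hsv=cv2.cvtColor(c['img'],cv2.COLOR_BGR2HSV)
u=np.array([.988,.156]);v=np.array([-.156,.988]);o=np.array([.499,-.0925])
a=(W[...,:2]-o)@u*1000;b=(W[...,:2]-o)@v*1000;z=W[...,2]*1000
s=(abs(a)<60)&(abs(b)<60)&(z>163)&(z<200)
P=np.stack([a[s],b[s],z[s]],1)
for lo in range(-50,60,5):
  q=P[(P[:,1]>=lo)&(P[:,1]<lo+5)&(P[:,2]>177)]
  if len(q): print(lo,len(q),np.percentile(q,[3,50,97],axis=0).round(0).tolist())
E
```

```text
33.75 tcp [522.7 -87.7 143.4] jaw -81.2 down [-0.003  0.001 -1.   ] F [ 0.2 -0.8  0.8] gap 48.0 q [ 0.35  0.38 -0.37  1.86  0.16  0.94 -1.51]
-45 1 [[32.0, -42.0, 181.0], [32.0, -42.0, 181.0], [32.0, -42.0, 181.0]]
-40 6 [[33.0, -40.0, 178.0], [34.0, -38.0, 188.0], [35.0, -36.0, 197.0]]
-35 6 [[33.0, -34.0, 185.0], [35.0, -32.0, 192.0], [36.0, -30.0, 198.0]]
-30 9 [[32.0, -29.0, 179.0], [34.0, -26.0, 190.0], [36.0, -25.0, 198.0]]
-25 23 [[20.0, -25.0, 179.0], [29.0, -23.0, 187.0], [35.0, -20.0, 198.0]]
-20 2 [[23.0, -20.0, 181.0], [29.0, -19.0, 183.0], [34.0, -19.0, 186.0]]
25 2 [[34.0, 30.0, 179.0], [34.0, 30.0, 186.0], [34.0, 30.0, 192.0]]
30 9 [[33.0, 30.0, 180.0], [35.0, 32.0, 190.0], [35.0, 35.0, 199.0]]
35 7 [[33.0, 36.0, 184.0], [34.0, 38.0, 191.0], [35.0, 39.0, 198.0]]
40 23 [[15.0, 40.0, 178.0], [29.0, 42.0, 182.0], [35.0, 44.0, 195.0]]
45 2 [[15.0, 46.0, 187.0], [19.0, 46.0, 187.0], [22.0, 46.0, 187.0]]
```

View pics/g27.png

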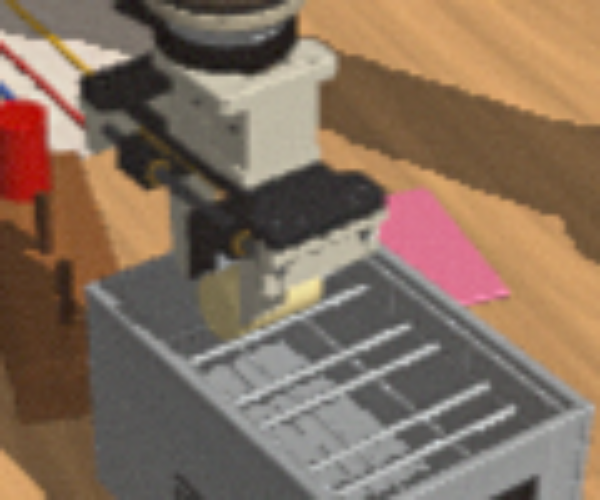

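Request:
{"fn": "send_rows", "kwargs": {
  "deltas": [
    [[2, -1, -10, 0, -0.05], [2, -1, -20, 0, -0.05], [2, -1, -23, 0, -0.05], [2, -1, -23, 0, -0.05], [2, -1, -23, 0, 0.05], [2, -1, -23, 0, 0.2], [2, -1, -23, 0, 1], [2, -1, -23, 0, 1], [2, -1, -23, 0, 1], [2, -1, -23, 0, 1]]
  ],
  "grip_force": 4
}}

```text
clock: 34.8
eef_pos: [0.5263, -0.0894, 0.1222]
eef_rot: [0.054, -0.705, 0.705, -0.054]
force: [0.9, -4.6, 5.3]
finger_gap: 0.04
```

Request:
{"fn": "send_rows", "kwargs": {
  "deltas": [
    [[0, 0, 4, 0, 1], [0, 0, 10, 0, 1], [0, 0, 18, 0, 1], [0, 0, 26, 0, 1], [0, 0, 26, 0, 1]]
  ]
}}

```text
clock: 35.3
eef_pos: [0.5266, -0.0885, 0.1493]
eef_rot: [0.054, -0.705, 0.705, -0.055]
force: [0.1, 0.8, -0.5]
finger_gap: 0.0401
```

```bash
python3 chk.py g28.png 9 ivory
```

```text
35.3 tcp [526.6 -88.5 149.3] jaw -81.2 down [ 0.002 -0.    -1.   ] F [ 0.1  0.8 -0.5] gap 40.1 q [ 0.35  0.38 -0.37  1.85  0.16  0.95 -1.51]
276 0.13654652945808374
(73, array([ 0.98, -0.01, -0.18]), array([ 19.,   5., 256.]), 'tilt', np.float64(-10.0))
[[-39.0, -31.0, 165.0], [3.0, -5.0, 191.0], [21.0, 12.0, 292.0], [27.0, 26.0, 333.0], [40.0, 34.0, 369.0]]
```

View pics/g28.png

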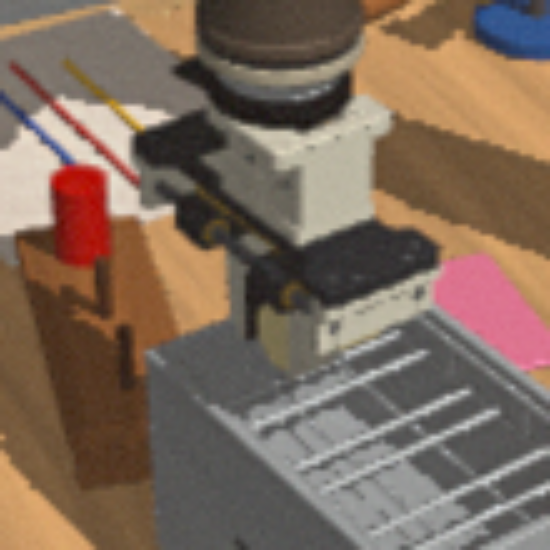

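Request:
{"fn": "send_rows", "kwargs": {
  "deltas": [
    [[-12, -2, -1, 0, 1], [-24, -4, -3, 0, 1], [-34, -5, -3, 0, 1], [-40, -6, -3, 0, 1], [-44, -7, -3, 0, 1], [-48, -8, -3, 0, 1], [-51, -8, -2, 0, 1], [-54, -9, 0, 0, 1], [-57, -9, 2, 0, 1], [-57, -9, 3, 0, 1]]
  ]
}}

```text
clock: 36.35
eef_pos: [0.4706, -0.0977, 0.152]
eef_rot: [0.053, -0.705, 0.705, -0.056]
force: [5.0, 1.4, 1.7]
finger_gap: 0.0406
```

```bash
python3 plot.py p29.png 9 ivory 0 0
```

```text
36.4 tcp [470.6 -97.7 151.9] jaw -81.2 down [ 0.004 -0.    -1.   ] F [ 5.9 -0.1  2.6] gap 40.2 q [ 0.4   0.29 -0.38  1.97  0.13  0.91 -1.46]
peg a,b -449.6 170.1 top rel -83.5 n 154
```

View pics/p29.png

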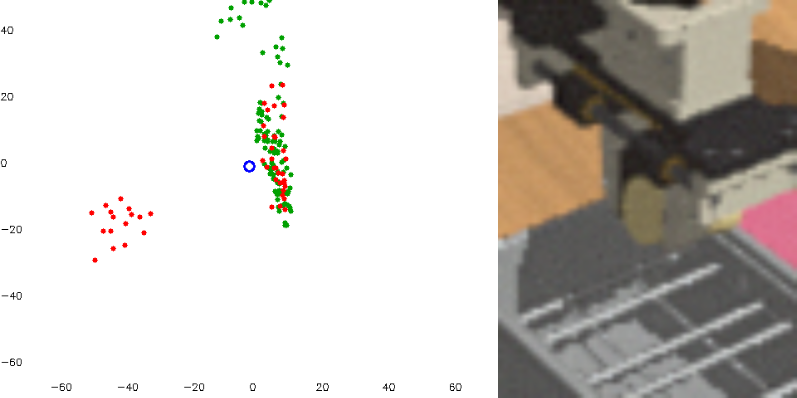

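Request:
{"fn": "send_rows", "kwargs": {
  "deltas": [
    [[-3, 0, 2, 0, 1], [-6, -1, 5, 0, 1], [-9, -1, 8, 0, 1], [-12, -2, 11, 0, 1], [-15, -2, 13, 0, 1], [-15, -2, 13, 0, 1]]
  ]
}}

```text
clock: 37.0
eef_pos: [0.4532, -0.1, 0.1641]
eef_rot: [0.054, -0.705, 0.705, -0.054]
force: [1.6, -0.3, 2.6]
finger_gap: 0.0404
```

```bash
python3 plot.py p30.png 9 ivory 0 0
```

```text
37.05 tcp [ 453.4 -100.   163.9] jaw -81.2 down [-0. -0. -1.] F [ 2.5 -0.4  2.9] gap 40.8 q [ 0.42  0.25 -0.38  1.98  0.12  0.93 -1.44]
peg a,b -432.0 169.7 top rel -95.6 n 196
```

View pics/p30.png

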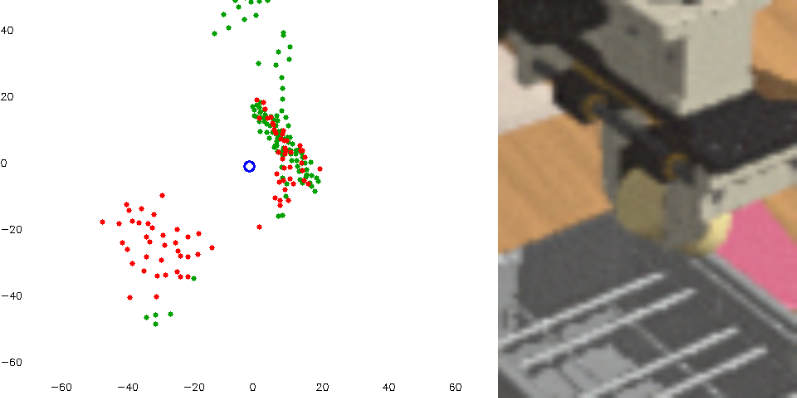

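Request:
{"fn": "send_rows", "kwargs": {
  "deltas": [
    [[3, 1, 5, 0, 1], [8, 1, 20, 0, 1], [14, 2, 50, 0, 1], [20, -5, 62, 0, 1], [45, -45, 62, -0.1, 1], [70, -90, 62, -0.2, 1], [95, -135, 62, -0.3, 1], [115, -180, 62, -0.363, 1], [125, -215, 62, -0.363, 1], [128, -223, 62, -0.363, 1], [128, -223, 62, -0.363, 1], [128, -223, 62, -0.363, 1]]
  ],
  "grip_force": 8
}}

```text
clock: 38.25
eef_pos: [0.5815, -0.3208, 0.2254]
eef_rot: [0.073, 0.704, -0.703, -0.074]
force: [0.3, 1.6, -1.2]
finger_gap: 0.0405
```

Request:
{"fn": "send_rows", "kwargs": {
  "deltas": [
    [[0, 0, -30, 0, 1], [0, 0, -60, 0, 1], [0, 0, -85, 0, 1], [0, 0, -95, 0, 1], [0, 0, -98, 0, 1], [0, 0, -98, 0, 1]]
  ]
}}

```text
clock: 38.85
eef_pos: [0.5822, -0.3221, 0.1288]
eef_rot: [-0.074, -0.703, 0.703, 0.073]
force: [-0.5, -0.4, -0.3]
finger_gap: 0.0405
```

```bash
python3 plot.py p31.png -12 ivory 546 -315.2
```

```text
38.9 tcp [ 582.6 -322.4  129.3] jaw -102.0 down [ 0.002 -0.001 -1.   ] F [-0.3 -0.1 -0.9] gap 40.1 q [ 0.56  0.58 -0.21  1.54  0.13  1.03 -1.46]
peg a,b -36.9 -0.8 top rel -60.3 n 124
```

View pics/p31.png

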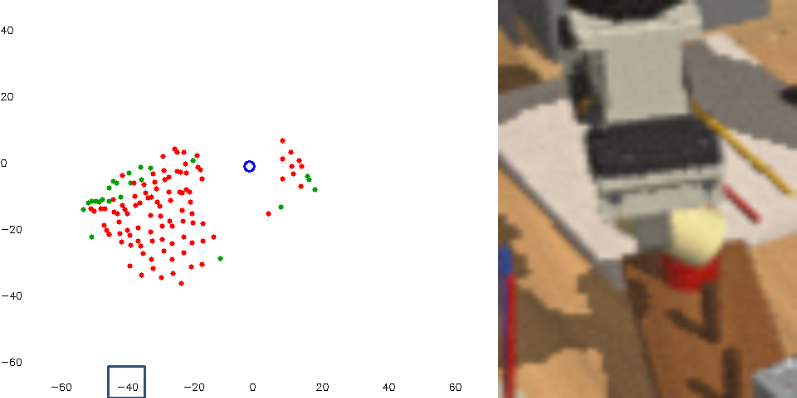

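Request:
{"fn": "send_rows", "kwargs": {
  "deltas": [
    [[0, -1, -6, 0, 1], [0, -1, -14, 0, 1], [0, -1, -22, 0, 1], [-1, -1, -28, 0, 1], [-1, -1, -30, 0, 1], [-1, -1, -30, 0, 1]]
  ]
}}

```text
clock: 39.5
eef_pos: [0.5805, -0.3237, 0.0973]
eef_rot: [0.074, 0.703, -0.703, -0.074]
force: [0.6, -0.1, -0.7]
finger_gap: 0.0403
```

```bash
python3 plot.py p32.png -12 ivory 546 -315.2
```

```text
39.55 tcp [ 580.8 -323.7   97.7] jaw -102.0 down [-0.  0. -1.] F [-0.3 -0.2 -0. ] gap 40.2 q [ 0.56  0.61 -0.2   1.57  0.14  0.97 -1.47]
peg a,b -35.5 1.1 top rel -28.8 n 111
```

View pics/p32.png

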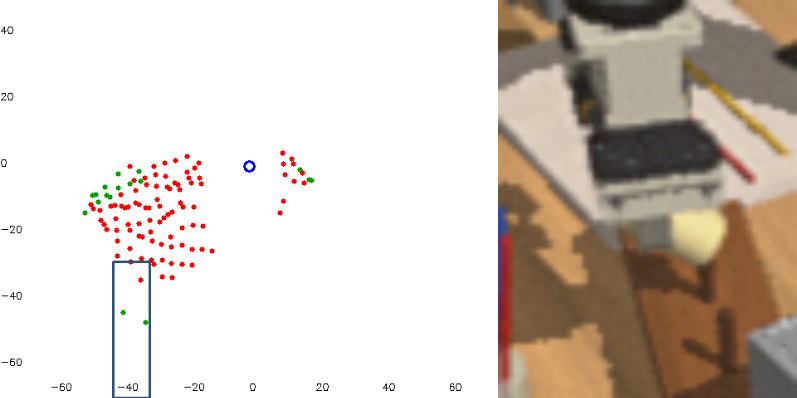

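Request:
{"fn": "send_rows", "kwargs": {
  "deltas": [
    [[0, 0, -4, 0, 1], [-2, 0, -7, 0, 1], [-6, 1, -7, 0, 1], [-10, 2, -7, 0, 1], [-14, 3, -7, 0, 1], [-18, 4, -7, 0, 1], [-22, 5, -6, 0, 1], [-26, 5, -5, 0, 1], [-26, 5, -5, 0, 1]]
  ],
  "grip_force": 5
}}

```text
clock: 40.45
eef_pos: [0.5542, -0.3188, 0.0931]
eef_rot: [-0.074, -0.703, 0.703, 0.074]
force: [0.6, 0.1, 0.0]
finger_gap: 0.0403
```

```bash
python3 plot.py p33.png -12 ivory 546 -315.2
```

```text
40.5 tcp [ 554.4 -318.8   93. ] jaw -102.0 down [-0. -0. -1.] F [-0.   0.6 -0.1] gap 40.4 q [ 0.58  0.58 -0.21  1.65  0.14  0.93 -1.46]
peg a,b -8.8 1.8 top rel -24.6 n 98
```

View pics/p33.png

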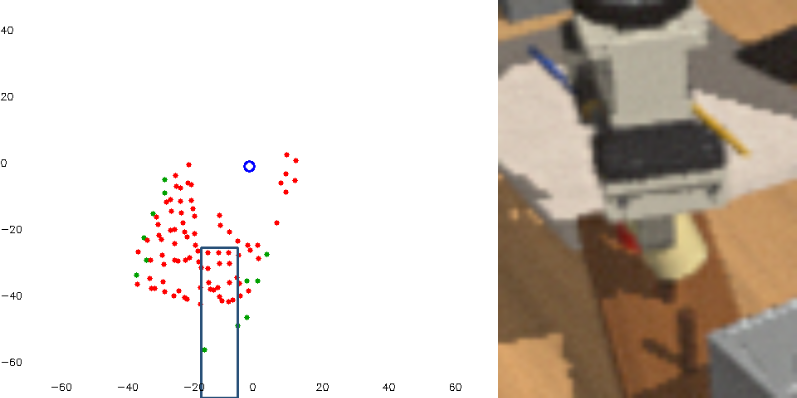

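Turning as planned. I'll continue the sweep and then lower the cup.

Request:
{"fn": "send_rows", "kwargs": {
  "deltas": [
    [[-4, 1, 0, 0, 1], [-8, 2, 0, 0, 1], [-12, 3, 0, 0, 1], [-16, 4, 0, 0, 1], [-20, 5, 0, 0, 1], [-23, 6, 0, 0, 1], [-23, 6, 0, 0, 1]]
  ]
}}

```text
clock: 41.2
eef_pos: [0.5313, -0.3127, 0.093]
eef_rot: [-0.074, -0.703, 0.703, 0.074]
force: [0.5, 0.2, 1.4]
finger_gap: 0.0401
```

```bash
python3 plot.py p34.png -12 ivory 546 -315.2
```

```text
41.25 tcp [ 531.4 -312.8   93. ] jaw -102.0 down [-0. -0. -1.] F [ 0.6 -0.7 -0.1] gap 40.2 q [ 0.59  0.54 -0.21  1.71  0.14  0.9  -1.46]
peg a,b 14.9 0.6 top rel -24.5 n 113
```

View pics/p34.png

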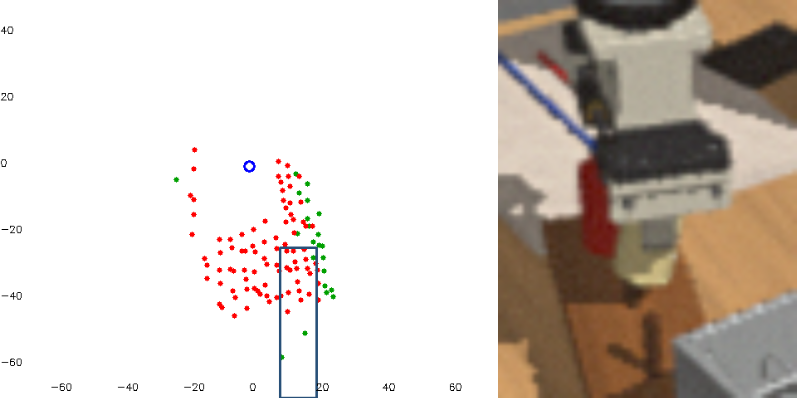

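Slight overshoot of about 10°. I'll push back on the opposite inner wall to square it up.

Request:
{"fn": "send_rows", "kwargs": {
  "deltas": [
    [[6, -1, 0, 0, 1], [12, -3, 0, 0, 1], [18, -4, 0, 0, 1], [22, -5, 0, 0, 1], [26, -5, 0, 0, 1], [26, -5, 0, 0, 1]]
  ]
}}

```text
clock: 41.85
eef_pos: [0.5579, -0.3178, 0.0925]
eef_rot: [-0.074, -0.703, 0.703, 0.074]
force: [-0.3, -0.6, -0.5]
finger_gap: 0.0406
```

```bash
python3 plot.py p35.png -12 ivory 546 -315.2
```

```text
41.9 tcp [ 557.8 -317.8   92.6] jaw -102.0 down [-0.  0. -1.] F [-1.   0.2  0.6] gap 40.3 q [ 0.57  0.58 -0.21  1.64  0.14  0.94 -1.47]
peg a,b -12.2 0.1 top rel -24.0 n 112
```

View pics/p35.png

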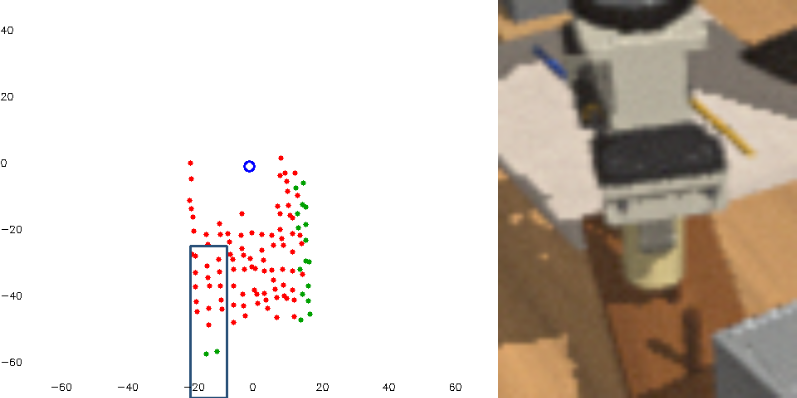

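Request:
{"fn": "send_rows", "kwargs": {
  "deltas": [
    [[-6, 1, 0, 0, 1], [-12, 2, -6, 0, 1], [-12, 2, -12, 0, 1], [-12, 2, -18, 0, 1], [-12, 2, -21, 0, 1], [-12, 2, -21, 0, 1]]
  ]
}}

```text
clock: 42.5
eef_pos: [0.5455, -0.3156, 0.0711]
eef_rot: [0.073, 0.703, -0.703, -0.074]
force: [-0.4, -0.4, -0.7]
finger_gap: 0.0401
```

Request:
{"fn": "send_rows", "kwargs": {
  "deltas": [
    [[0, 0, -1, 0, 1], [0, 0, -2, 0, 1], [0, 0, -3, 0, 1], [0, 0, -3, 0, 1]]
  ]
}}

```text
clock: 42.9
eef_pos: [0.5458, -0.3158, 0.0688]
eef_rot: [-0.074, -0.703, 0.703, 0.074]
force: [-0.2, -1.3, -0.9]
finger_gap: 0.04
```

```bash
python3 plot.py p36.png -12 ivory 546 -315.2
```

```text
42.95 tcp [ 545.8 -315.8   68.9] jaw -102.0 down [-0. -0. -1.] F [0.2 0.1 0.1] gap 40.1 q [ 0.58  0.59 -0.2   1.69  0.15  0.87 -1.47]
peg a,b 0.1 0.6 top rel -0.3 n 108
```

View pics/p36.png

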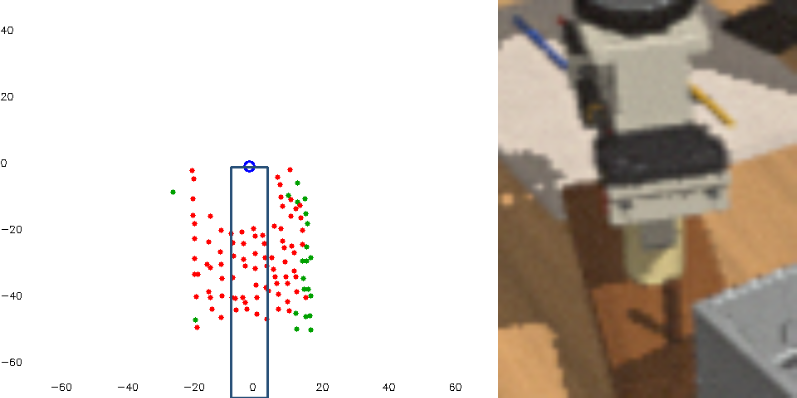

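Request:
{"fn": "send_rows", "kwargs": {
  "deltas": [
    [[0, 0, -1, 0, 1], [0, 0, -2, 0, 1], [0, 0, -3, 0, 1], [0, 0, -3, 0, 1]]
  ]
}}

```text
clock: 43.35
eef_pos: [0.5469, -0.3161, 0.0666]
eef_rot: [-0.075, -0.703, 0.703, 0.073]
force: [2.0, -0.1, 3.9]
finger_gap: 0.0403
```

Request:
{"fn": "send_rows", "kwargs": {
  "deltas": [
    [[0, 0, -1, 0, 1], [0, 0, -1, 0, 1], [0, 0, 0, 0, 0.08], [0, 0, 0, 0, 0.0], [0, 0, 0, 0, -0.1], [0, 0, 0, 0, -0.1], [0, 0, 0, 0, -0.1], [0, 0, 20, 0, -0.1], [0, 0, 60, 0, -0.1], [0, 0, 110, 0, -0.1], [0, 0, 160, 0, -0.1], [0, 0, 210, 0, -0.1]]
  ]
}}

```text
clock: 44.55
eef_pos: [0.5454, -0.3155, 0.2779]
eef_rot: [0.074, 0.703, -0.703, -0.074]
force: [0.1, -0.8, -0.8]
finger_gap: 0.0506
```

```bash
python3 - <<'E'
from h import *
st()
for n in ['top','scene']:
    c=camera(n);W=cloud(c)
    save(c,n+'37.png')
    for l in ['cup_red','cup_ivory','jar','lid','lid_handle']:
      for d in trace(l,c)[:2]:
        P=W[d['region']];z=P[:,2];zt=np.percentile(z,95);Q=P[abs(z-zt)<.006];print(n,l,round(d['score'],2),np.round(d['centre']),np.percentile(z,[2,50,95]).round(3),rect(Q))
E
```

```text
44.55 tcp [ 545.4 -315.5  277.9] jaw -102.0 down [-0.  0. -1.] F [ 0.1 -0.8 -0.8] gap 50.6 q [ 0.59  0.41 -0.22  1.44  0.09  1.3  -1.42]
top cup_red 0.55 [198. 400.] [0.071 0.115 0.12 ] [array([ 528.5, -390.9]), array([35.4, 31.6]), np.float64(87.9)]
top cup_ivory 0.63 [192. 372.] [0.058 0.115 0.119] [array([ 545.5, -314.5]), array([37.6, 38.3]), np.float64(46.4)]
top cup_ivory 0.44 [199. 359.] [0.043 0.056 0.06 ] [array([ 545.7, -316.1]), array([239.9,  90. ]), np.float64(77.5)]
top jar 0.68 [149. 275.] [0.007 0.066 0.071] [array([698.1, -38.5]), array([44.2, 42.8]), np.float64(39.0)]
top jar 0.59 [150. 219.] [0.001 0.059 0.064] [array([690.6, 140.1]), array([43.8, 43. ]), np.float64(56.1)]
top lid 0.93 [204. 161.] [0.03  0.037 0.042] [array([528.7, 313. ]), array([162.3, 246.3]), np.float64(13.9)]
top lid_handle 0.71 [200. 162.] [0.03  0.037 0.042] [array([528.7, 312.7]), array([161.9, 245.8]), np.float64(13.7)]
scene cup_red 0.63 [201. 268.] [0.019 0.108 0.158] [array([489.4, -25.5]), array([167.6, 253.7]), np.float64(8.7)]
scene cup_red 0.54 [136. 202.] [0.052 0.104 0.116] [array([ 541.4, -362.8]), array([97.8, 37.3]), np.float64(68.2)]
scene cup_ivory 0.52 [152. 211.] [0.062 0.099 0.116] [array([ 546.8, -309.7]), array([35.8, 33.3]), np.float64(55.9)]
scene jar 0.83 [277. 224.] [0.003 0.046 0.061] [array([692.1, 141. ]), array([44.2, 43.7]), np.float64(5.3)]
scene jar 0.62 [232. 195.] [0.005 0.047 0.067] [array([698.5, -37.6]), array([43.2, 44.5]), np.float64(5.7)]
scene lid 0.61 [308. 319.] [0.015 0.035 0.039] [array([529.3, 313.7]), array([164.7, 246.8]), np.float64(13.4)]
scene lid_handle 0.56 [306. 317.] [0.016 0.035 0.039] [array([529.3, 313.7]), array([164.7, 246.8]), np.float64(13.4)]
```

View pics/scene37.png

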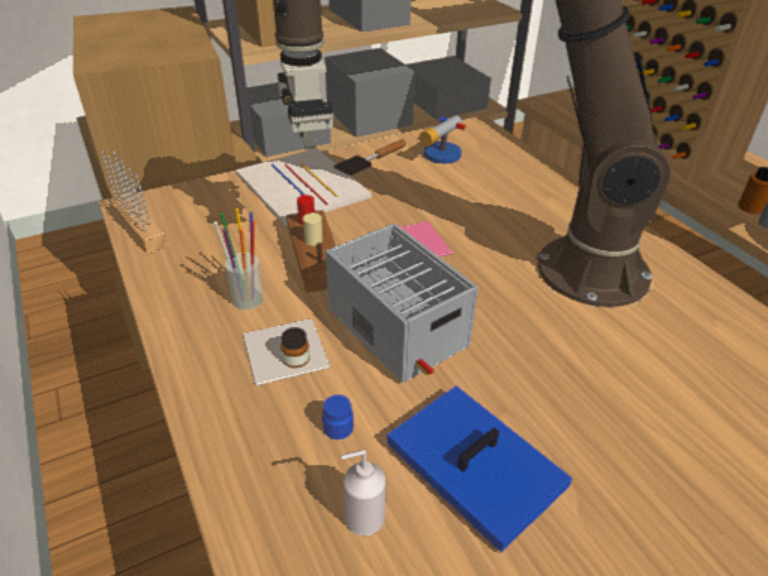

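Both cups stand upside down on pegs 1 and 2, at (306,207) and (314,229). The jar has been knocked since I placed it: it is now at (295,348), about 35 mm off the tile's centre. That is still inside the 45 mm limit, but I'll re-centre it.

Request:
{"fn": "send_rows", "kwargs": {
  "deltas": [
    [[27, 48, 10, 0.05, -0.8], [54, 97, 10, 0.1, -0.8], [81, 145, 10, 0.21, -0.8], [108, 194, 10, 0.21, -0.8], [135, 243, 10, 0.21, -0.8], [153, 277, 10, 0.21, -0.8], [153, 277, -40, 0.21, -0.8], [153, 277, -90, 0.21, -0.8], [153, 277, -130, 0.21, -0.8], [153, 277, -165, 0.21, -0.8], [153, 277, -175, 0.21, -0.8], [153, 277, -175, 0.21, -0.8]]
  ],
  "grip_force": 12
}}

```text
clock: 46.35
eef_pos: [0.6978, -0.0389, 0.0994]
eef_rot: [-0.001, 0.707, -0.707, -0.001]
force: [0.3, -0.7, -0.3]
finger_gap: 0.0826
```

```bash
python3 - <<'E'
from h import *
st()
c=camera('scene');W=cloud(c)
for d in trace('jar',c)[:3]:
    P=W[d['region']];z=P[:,2];zt=np.percentile(z,95);Q=P[abs(z-zt)<.006];print(round(d['score'],2),np.round(d['centre']),np.percentile(z,[2,50,95]).round(3),rect(Q))
cv2.imwrite('pics/g38.png',cv2.resize(c['img'][140:270,130:270],None,fx=4.5,fy=4.5))
E
```

```text
46.35 tcp [697.8 -38.9  99.4] jaw -90.0 down [-0.003  0.    -1.   ] F [ 0.3 -0.7 -0.3] gap 82.6 q [ 0.16  0.67 -0.3   1.47  0.21  1.04 -1.76]
0.87 [275. 224.] [-0.002  0.041  0.061] [array([691.9, 140.2]), array([46.3, 42. ]), np.float64(65.1)]
0.82 [232. 195.] [0.006 0.046 0.067] [array([698.4, -39.1]), array([46.9, 41.1]), np.float64(69.8)]
```

View pics/g38.png

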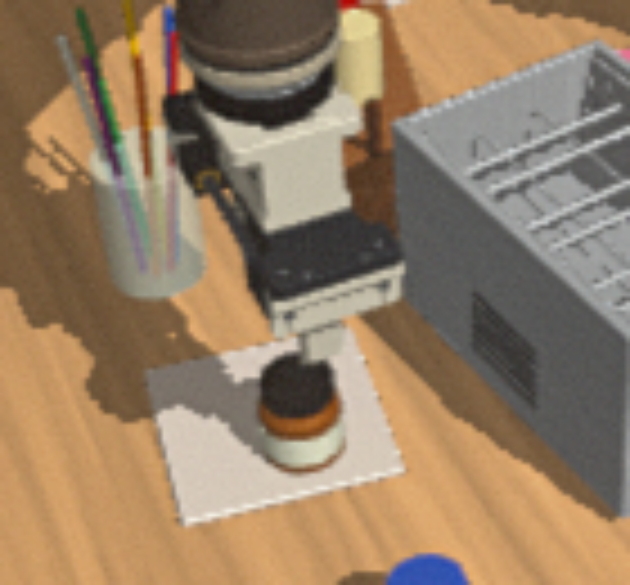

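Request:
{"fn": "send_rows", "kwargs": {
  "deltas": [
    [[0, 0, -40, 0, -0.8], [0, 0, -75, 0, -0.8], [0, 0, -86, 0, -0.8], [0, 0, -86, 0, -0.3], [0, 0, -86, 0, 1], [0, 0, -86, 0, 1], [0, 0, -86, 0, 1], [0, 0, -86, 0, 1], [0, 0, -86, 0, 1], [0, 0, -86, 0, 1]]
  ],
  "grip_force": 12
}}

```text
clock: 47.45
eef_pos: [0.6998, -0.039, 0.0164]
eef_rot: [-0.001, -0.707, 0.707, -0.001]
force: [-0.4, -0.9, 6.7]
finger_gap: 0.0509
```

Request:
{"fn": "send_rows", "kwargs": {
  "deltas": [
    [[0, 0, 4, 0, 1], [0, 0, 8, 0, 1], [4, -12, 8, 0, 1], [8, -24, 8, 0, 1], [11, -33, 8, 0, 1], [11, -33, 8, 0, 1], [11, -33, 4, 0, 1], [11, -33, 1, 0, 1], [11, -33, 0, 0, 1]]
  ]
}}

```text
clock: 48.35
eef_pos: [0.7099, -0.0713, 0.0158]
eef_rot: [0.0, -0.707, 0.707, -0.001]
force: [-5.6, -0.5, 16.2]
finger_gap: 0.051
```

Request:
{"fn": "send_rows", "kwargs": {
  "deltas": [
    [[0, 0, 2, 0, 1], [0, 0, 2, 0, -0.3], [0, 0, 2, 0, -0.5], [0, 0, 2, 0, -0.8], [0, 0, 2, 0, -0.8], [0, 0, 40, 0, -0.8], [0, 0, 90, 0, -0.8], [0, 0, 140, 0, -0.8], [0, 0, 190, 0, -0.8], [0, 0, 240, 0, -0.8], [0, 0, 290, 0, -0.8], [0, 0, 290, 0, -0.5]]
  ]
}}

```text
clock: 49.55
eef_pos: [0.7128, -0.0713, 0.3138]
eef_rot: [0.004, 0.707, -0.707, 0.005]
force: [1.1, 0.2, -0.2]
finger_gap: 0.0784
```

```bash
python3 - <<'E'
from h import *
st()
c=camera('scene');W=cloud(c)
for n in ['scene','top']:
  if n=='top': c=camera(n);W=cloud(c)
  for l in ['jar','lid']:
   for d in trace(l,c)[:2]:
    P=W[d['region']];z=P[:,2];zt=np.percentile(z,95);Q=P[abs(z-zt)<.006];print(n,l,round(d['score'],2),np.round(d['centre']),np.percentile(z,[2,50,95]).round(3),rect(Q))
  if n=='scene':cv2.imwrite('pics/g39.png',cv2.resize(c['img'][120:290,130:300],None,fx=3.5,fy=3.5))
E
```

```text
49.55 tcp [712.8 -71.3 313.8] jaw -90.0 down [ 0.013  0.    -1.   ] F [ 1.1  0.2 -0.2] gap 78.4 q [ 0.19  0.56 -0.31  1.13  0.16  1.47 -1.66]
scene jar 0.63 [277. 225.] [0.001 0.045 0.061] [array([692. , 141.1]), array([44.9, 45.1]), np.float64(32.6)]
scene jar 0.58 [228. 188.] [0.006 0.047 0.067] [array([708. , -68.2]), array([46. , 41.6]), np.float64(69.4)]
scene lid 0.59 [309. 317.] [0.017 0.035 0.039] [array([529.9, 314.4]), array([164.9, 246.2]), np.float64(13.6)]
scene lid 0.23 [168. 205.] [0.002 0.053 0.059] [array([ 546.9, -312.8]), array([237.9,  88.8]), np.float64(77.2)]
top jar 0.57 [144. 282.] [0.007 0.065 0.07 ] [array([707.5, -69. ]), array([43.7, 42.5]), np.float64(63.3)]
top jar 0.5 [150. 215.] [0.001 0.059 0.064] [array([690.2, 140.4]), array([43.2, 43.4]), np.float64(44.8)]
top lid 0.79 [206. 159.] [0.02  0.037 0.042] [array([528.8, 313.2]), array([162.2, 245.9]), np.float64(14.0)]
top lid 0.46 [207. 395.] [0.045 0.056 0.06 ] [array([ 527.8, -399.4]), array([66.6, 91.2]), np.float64(80.3)]
```

View pics/g39.png

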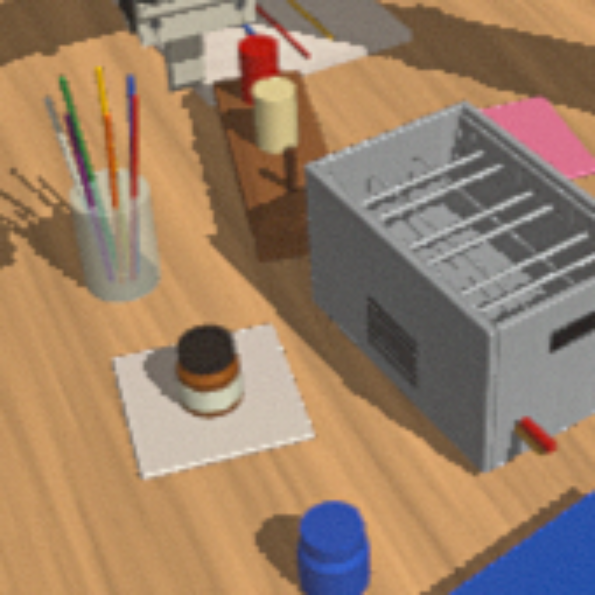

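Request:
{"fn": "send_rows", "kwargs": {
  "deltas": [
    [[-22, 45, 0, 0.1, -0.2], [-44, 90, 0, 0.2, -0.2], [-66, 135, 0, 0.241, -0.2], [-88, 180, 0, 0.241, -0.2], [-110, 230, 0, 0.241, -0.2], [-132, 276, 0, 0.241, -0.2], [-154, 322, 0, 0.241, -0.2], [-184, 366, 0, 0.241, -0.2], [-184, 385, -20, 0.241, -0.2], [-184, 385, -70, 0.241, -0.2], [-184, 385, -120, 0.241, -0.2], [-184, 385, -160, 0.241, -0.2]]
  ],
  "grip_force": 40
}}

```text
clock: 51.05
eef_pos: [0.5242, 0.3123, 0.1411]
eef_rot: [0.087, -0.701, 0.703, -0.084]
force: [-0.2, 0.7, -0.5]
finger_gap: 0.0555
```

```bash
python3 -c "
from h import *
st()"
```

```text
51.05 tcp [524.2 312.3 141.1] jaw -76.1 down [-0.003 -0.002 -1.   ] F [-0.2  0.7 -0.5] gap 55.5 q [-0.31  0.52 -0.46  1.66  0.26  1.03 -2.18]
```

Request:
{"fn": "send_rows", "kwargs": {
  "deltas": [
    [[3, 1, -40, 0, -0.2], [3, 1, -80, 0, -0.2], [3, 1, -105, 0, -0.2], [3, 1, -118, 0, -0.2], [3, 1, -118, 0, -0.2]]
  ]
}}

```text
clock: 51.55
eef_pos: [0.5273, 0.3133, 0.0247]
eef_rot: [0.087, -0.701, 0.703, -0.084]
force: [0.4, -0.1, -0.6]
finger_gap: 0.0547
```

Request:
{"fn": "send_rows", "kwargs": {
  "deltas": [
    [[1, 0, 4, 0, 1], [1, 0, 4, 0, 1], [1, 0, 4, 0, 1], [1, 0, 4, 0, 1], [1, 0, 4, 0, 1], [1, 0, 4, 0, 1], [1, 0, 4, 0, 1]]
  ],
  "grip_force": 40
}}

```text
clock: 52.25
eef_pos: [0.53, 0.3138, 0.0312]
eef_rot: [0.085, -0.702, 0.702, -0.085]
force: [-0.3, -1.8, 5.3]
finger_gap: 0.0139
```

Request:
{"fn": "send_rows", "kwargs": {
  "deltas": [
    [[0, 0, 10, 0, 1], [0, 0, 40, 0, 1], [0, 0, 90, 0, 1], [0, 0, 140, 0, 1], [0, 0, 190, 0, 1], [0, 0, 240, 0, 1], [0, 0, 240, 0, 1]]
  ]
}}

```text
clock: 52.95
eef_pos: [0.5318, 0.3171, 0.2791]
eef_rot: [-0.082, 0.704, -0.7, 0.089]
force: [-0.6, 1.2, -2.4]
finger_gap: 0.0138
```

```bash
python3 - <<'E'
from h import *
st()
c=camera('scene');W=cloud(c);save(c,'scene40.png')
for d in trace('lid',c)[:1]:
    P=W[d['region']];z=P[:,2];zt=np.median(z);Q=P[abs(z-zt)<.008];print(round(d['score'],2),np.round(d['centre']),zt,rect(Q))
    A=np.c_[Q[:,:2],np.ones(len(Q))];print(np.linalg.lstsq(A,Q[:,2],rcond=None)[0])
E
```

```text
52.95 tcp [531.8 317.1 279.1] jaw -76.1 down [ 0.01   0.007 -1.   ] F [-0.6  1.2 -2.4] gap 13.8 q [-0.3   0.42 -0.49  1.46  0.2   1.3  -2.12]
0.6 [243. 335.] 0.2833555547303839 [array([531.7, 318.2]), array([164.7, 247.3]), np.float64(14.0)]
[0.00230832 0.00446736 0.28051247]
```

View pics/scene40.png

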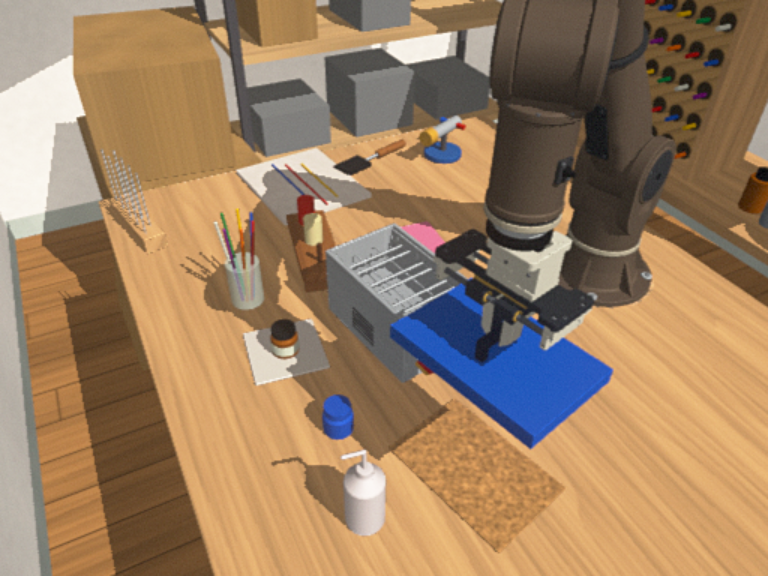

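Request:
{"fn": "send_rows", "kwargs": {
  "deltas": [
    [[-6, -45, 0, -0.02, 1], [-12, -90, 0, -0.04, 1], [-18, -135, 0, -0.06, 1], [-24, -180, 0, -0.087, 1], [-30, -225, 0, -0.087, 1], [-36, -270, 0, -0.087, 1], [-40, -315, 0, -0.087, 1], [-41, -340, 0, -0.087, 1], [-41, -340, -20, -0.087, 1], [-41, -340, -50, -0.087, 1], [-41, -340, -70, -0.087, 1], [-41, -340, -70, -0.087, 1]]
  ]
}}

```text
clock: 54.25
eef_pos: [0.4852, -0.0261, 0.1967]
eef_rot: [-0.058, 0.705, -0.705, 0.052]
force: [-1.0, 1.2, -2.6]
finger_gap: 0.0135
```

Request:
{"fn": "send_rows", "kwargs": {
  "deltas": [
    [[0, 0, 0, 0, 1], [0, 0, 0, 0, 1]]
  ]
}}

```text
clock: 54.45
eef_pos: [0.4892, -0.0256, 0.2015]
eef_rot: [-0.054, 0.705, -0.705, 0.055]
force: [-0.8, 0.2, -2.4]
finger_gap: 0.0136
```

```bash
python3 - <<'E'
from h import *
st()
for n in ['scene','top']:
  c=camera(n);W=cloud(c);save(c,n+'41.png')
  for d in trace('lid',c)[:1]:
    P=W[d['region']];z=P[:,2];zt=np.median(z);Q=P[abs(z-zt)<.008];print(n,round(d['score'],2),np.round(d['centre']),zt,rect(Q))
E
```

```text
54.45 tcp [489.2 -25.6 201.5] jaw -81.1 down [ 0.001  0.    -1.   ] F [-0.8  0.2 -2.4] gap 13.6 q [ 0.24  0.25 -0.36  1.88  0.1   1.03 -1.58]
top 0.72 [227. 240.] 0.20822376652671926 [array([474.9,  56.3]), array([160.7,  82.1]), np.float64(9.1)]
```

View pics/scene41.png

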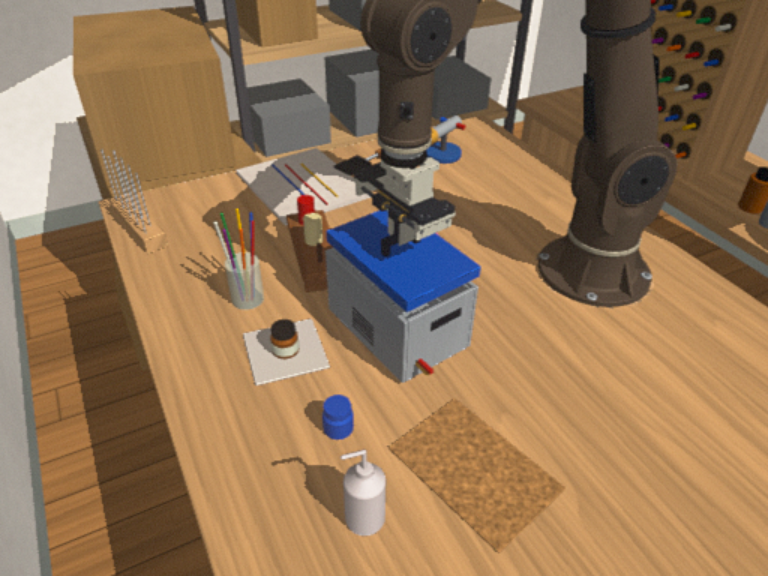

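Request:
{"fn": "send_rows", "kwargs": {
  "deltas": [
    [[0, 0, -8, 0, 1], [0, 0, -13, 0, 1], [0, 0, -16, 0, 1], [0, 0, -18, 0, 1], [0, 0, -20, 0, 1], [0, 0, -20, 0, 1]]
  ]
}}

```text
clock: 55.25
eef_pos: [0.4886, -0.0258, 0.1806]
eef_rot: [-0.055, 0.705, -0.705, 0.054]
force: [-0.2, 0.5, -3.5]
finger_gap: 0.0138
```

Request:
{"fn": "send_rows", "kwargs": {
  "deltas": [
    [[0, 0, -1, 0, 1], [0, 0, -2, 0, 1], [0, 0, -3, 0, 1], [0, 0, -3, 0, 1]]
  ]
}}

```text
clock: 55.65
eef_pos: [0.489, -0.0258, 0.1791]
eef_rot: [0.054, -0.705, 0.705, -0.055]
force: [-5.1, -0.7, 10.9]
finger_gap: 0.014
```

Request:
{"fn": "send_rows", "kwargs": {
  "deltas": [
    [[0, 0, 1, 0, 0.5], [0, 0, 1, 0, 0.2], [0, 0, 1, 0, 0.0], [0, 0, 1, 0, 0.0], [0, 0, 30, 0, 0.0], [0, 0, 70, 0, 0.0], [0, 0, 120, 0, 0], [0, 0, 160, 0, 0], [-40, 40, 180, 0, 0], [-80, 80, 180, 0, 0], [-80, 120, 180, 0, 0], [-80, 160, 180, 0, 0]]
  ]
}}

```text
clock: 56.85
eef_pos: [0.4071, 0.1361, 0.3588]
eef_rot: [0.054, -0.705, 0.705, -0.055]
force: [1.2, -0.2, 0.2]
finger_gap: 0.0456
```

Request:
{"fn": "send_rows", "kwargs": {
  "deltas": [
    [[0, 45, 0, 0, 0], [0, 90, 0, 0, 0], [0, 130, 0, 0, 0], [0, 130, 0, 0, 0]]
  ]
}}

```text
clock: 57.25
eef_pos: [0.407, 0.2697, 0.3576]
eef_rot: [-0.058, 0.706, -0.704, 0.057]
force: [-0.3, 0.7, -0.1]
finger_gap: 0.0455
```

```bash
python3 - <<'E'
from h import *
st()
for n in ['top','scene']:
  c=camera(n);W=cloud(c);save(c,n+'42.png')
  for l in ['lid','jar','cup_red','cup_ivory','rod_glass','squeeze_bottle']:
   for d in trace(l,c)[:2]:
    P=W[d['region']];z=P[:,2];zt=np.median(z) if l=='lid' else np.percentile(z,92);Q=P[abs(z-zt)<.008];print(n,l,round(d['score'],2),np.round(d['centre']),round(zt,4),rect(Q))
    if l=='lid':
      A=np.c_[Q[:,:2],np.ones(len(Q))];print(np.linalg.lstsq(A,Q[:,2],rcond=None)[0].round(4))
E
```

```text
57.25 tcp [407.  269.7 357.6] jaw -80.7 down [-0.001  0.003 -1.   ] F [-0.3  0.7 -0.1] gap 45.5 q [-0.15  0.18 -0.64  1.6   0.1   1.4  -2.21]
top lid 0.81 [210. 274.] 0.1854 [array([488. , -25.1]), array([162.6, 246.2]), np.float64(8.9)]
[ 8.00e-04 -1.00e-04  1.85e-01]
top jar 0.57 [152. 220.] 0.0638 [array([690.8, 139.8]), array([43.1, 44.2]), np.float64(77.7)]
top jar 0.53 [146. 284.] 0.0695 [array([707. , -69.6]), array([42.4, 43.5]), np.float64(21.8)]
top cup_red 0.72 [196. 400.] 0.1183 [array([ 530.2, -392.3]), array([36.4, 36.9]), np.float64(21.4)]
top cup_ivory 0.56 [193. 373.] 0.1187 [array([ 546.3, -314.1]), array([37.6, 37.8]), np.float64(88.4)]
top rod_glass 0.93 [137. 342.] 0.1594 [array([ 715.9, -234.9]), array([61. , 23.8]), np.float64(23.4)]
top rod_glass 0.54 [210. 272.] 0.1883 [array([488. , -25.1]), array([162.6, 246.1]), np.float64(8.9)]
top squeeze_bottle 0.55 [142. 160.] 0.1303 [array([723.2, 308.9]), array([21.9, 20.6]), np.float64(44.8)]
scene jar 0.79 [226. 187.] 0.0661 [array([709.1, -67.2]), array([43.1, 41.7]), np.float64(74.2)]
scene cup_red 0.62 [135. 201.] 0.1154 [array([ 529. , -390.7]), array([39.4, 35.8]), np.float64(46.1)]
scene cup_red 0.26 [171. 208.] 0.0572 [array([ 546.6, -316.7]), array([248.8,  88.8]), np.float64(77.4)]
scene cup_ivory 0.68 [182. 160.] 0.1579 [array([ 726.4, -243.1]), array([47.9, 61. ]), np.float64(64.2)]
scene cup_ivory 0.67 [152. 208.] 0.1149 [array([ 543.8, -312.4]), array([38.4, 35.2]), np.float64(46.6)]
scene rod_glass 0.97 [183. 159.] 0.1789 [array([ 725.7, -251.4]), array([65.3, 64.3]), np.float64(12.2)]
scene squeeze_bottle 0.87 [334. 243.] 0.1289 [array([725.8, 311.9]), array([21.8, 22.7]), np.float64(63.4)]
```

View pics/scene42.png

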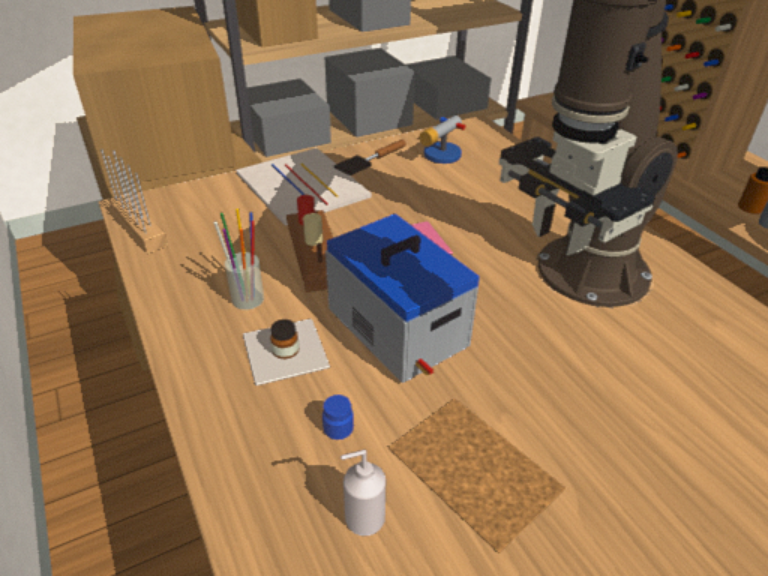

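View pics/top42.png

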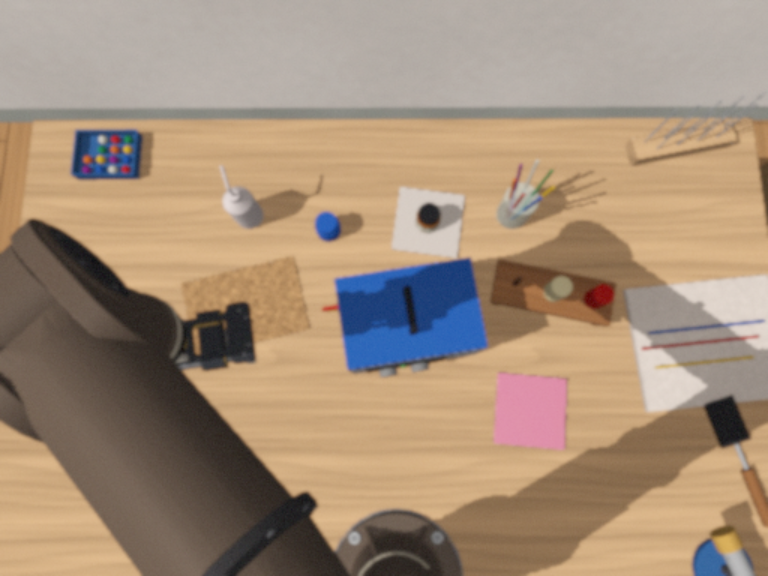

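The final pictures show everything in place:
- **Lid:** its top reads z=0.185 m, the same as at the start. It is level and within about 1.3 mm of its starting position.
- **Jar:** it stands about 3 mm from the tile's centre.
- **Cups:** both are on their pegs, tops at about 0.115 m (scene view).
- **Bystanders:** the glass of rods and the squeeze bottle are where they were.

Handing in.

```bash
python3 -c "
from cell import *
print(sign_off())"
```

```text
the job is handed in; nothing more can be done
None
```

The job is done and handed in at about 58 s; the hand-in itself reports no verdict.

**What I did**
- I put the amber jar on the white tile and laid the lid, handle up, on the cork mat.
- Only the red and ivory cups were in the basket. I gripped each near its closed end, tipped it mouth-down against the tank wall, turned it the rest of the way on the peg and lowered it onto the board. Red is on peg 1, ivory on peg 2.
- I then put the lid back on the cleaner.

**Last checks**

| Item | Result |
|---|---|
| Jar | about 3 mm from the tile's centre |
| Cups | tops about 0.115 m (0.118 m from the top camera), within about 3 mm of the peg axes |
| Lid | level, same height as at the start (0.185 m), within about 1.3 mm of its starting position |
| Bystanders | not visibly moved |

**What went wrong or disagreed**
- **Lid grasp:** the first grasp slipped off, because the real fingertips sat about 23 mm higher than the text says. I corrected for that and it held.
- **Jar:** it was knocked to about 35 mm off centre partway through, so I put it back in the middle.
- **Ivory cup:** it over-rotated by about 10° on the peg and I pushed it back upright before lowering.
- **Networks:** they sometimes gave false matches, such as the bottle for "turquoise". The rod glass outline in the last top view came out partial, but the scene view matched its starting place.

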